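# Fill the pressing tray and clamp its sliding end at the mark

### The arm

A 7-joint arm with a two-finger parallel gripper is mounted at the origin on the work surface. World frame = base frame: x ahead of the robot, y to its left, z up, the work surface at z = 0. Lengths are in m, angles in rad, forces in N, time in s.
With the tool pointing down it reaches from about 0.4 to 0.85 m from the base axis. Payload 4.5 kg.
Tool frame: the origin (TCP) lies at the very end of the fingers, on their centre line; the grasp point (between the pads) lies 19 mm behind it; y points along the fingers, x is the direction in which the jaws open and shut, and the axes are right-handed (so a half turn about y gives the same grasp; the last joint's range is limited). The gripper opens to 88 mm and grips with 3 to 60 N. Pads are 18 mm wide; open, the fingers measure 123 mm over their backs; the gripper's body (75 mm by 187 mm) begins 45 mm behind the grasp point.
Start: joints at [0.034, 0.689, -0.195, 1.565, 0.157, 0.902, -0.215], TCP at [0.625, 0, 0.239] pointing down, gripper open.
Joint ranges: [-3.01, 3.01], [-0.46, 2.08], [-1.47, 1.51], [0.13, 2.56], [-1, 4.14], [0.04, 2.09], [-2.66, 2.66]. Speed limits (rad/s): [2.57, 2.57, 3.14, 3.14, 3.14, 3.14, 3.14].

### API

Orientations are given as a unit quaternion [x, y, z, w].
In Python, from plant import r gives the robot as it stands.
- The arm moves only by the shell command python3 -m inch 'ROWS' [OPENING] [FORCE]. ROWS is JSON, a list of rows, each a list of 6 numbers: the shift along the tool's x, y, z in mm, then the turn, a rotation vector about the tool's x, y, z in rad. In form: [[x, y, z, ax, ay, az], ...]. A call has 1 to 12 rows; each row shifts and turns the commanded pose from where the row before left it, along the tool's axes as they then stand; what a row does not reach is not made up. A row lasts 1/12 s, in which the tool goes at most 41.7 mm and 7.16 degrees, less where a joint would pass 70% of its speed; a pose out of reach is approached as far as the arm can. A call is refused whole if a number of a shift passes 41.7 or a number of a turn 0.125, either way. A call with a gripper value outside its range is refused whole. OPENING is the finger opening in mm, from 0 to 88.1, set as the call begins (- or left out, the last holds). The fingers move at their own pace and stop on an object; FORCE is the grip in N (left out, the last holds). Time passes only in rows, so rows that do not move let the fingers close. It gives the time, the measured TCP pose, the force and the opening at its end, in the units of the state.
- r.get_state(): the state, without advancing time (a new reading comes with each control period).
- r.snapshot(name): name is "scene" or "side" or "wrist"; returns a dict with "img" (384x512x3 uint8, red, green, blue), "range_z" (384x512 float32, m along the optical axis (not along the pixel's ray), 0 where there is no reading), "mtx" (3x3 intrinsics, pixels), "k1" (the pictures are not rectified: a ray, as slopes to the right and down, at radius r is drawn at 1 + k1 r^2 times it, then the intrinsics apply), "camera_from_world" (4x4, takes a point from world to camera coordinates); the wrist camera has in their place "tool_from_camera" (4x4, takes a point from camera to tool coordinates, whose origin is the TCP and whose axes are the tool frame's). Camera axes: x right, y down, z forward; pixel columns grow to the right and rows downward; lengths in m; the calibration is good to about 2 mm. A picture is of the moment at which its call begins: read the wrist's pose just before it.
- r.finish_job(): hands the job in, once; it reports no verdict.
The state is a dict: "clock": time; "q": joint angles; "qd": joint speeds; "joint_torque": joint torques, N m; "tool_pos": TCP position; "eef_rot": TCP orientation; "contact_force": force on the tool from outside, world axes, zero at the start; "moment": the same for the moment, N m; "opening": opening from 0.0 (shut) to 1.0 (fully open).
Only numpy, scipy, OpenCV 4.12 (cv2) and the standard library are available. Lean on these libraries where they do the work, as an engineer would, in place of code of your own. Each camera call takes 0.05 s, during which the arm holds its last target.

### The job

Tip the three chestnuts out of the steel scoop into the wooden pressing tray, then stand the empty scoop upright on the worktop, clear of the tray, and let go of it. Push the tray's spring-loaded sliding end in by its grey head until the black line on the end wall meets the white line on the red mark, and only then, holding it there, squeeze the orange cam lever fully closed. Finish while still holding the head at the mark with the lever closed (the spring would push it out again), and leave the other kitchen things where they are.

Things in the scene. Friction and masses are not known exactly. Their poses are not given: they have to be found in the camera images.
- tray: Pale wooden pressing tray, fixed, yaw varies. Origin: underside, under the trough's centre. Base plate 124 mm in x, y -73 to +195 mm, 8 mm thick. Trough inside: x -56 to 56 mm, y from -64 mm to the white sliding wall, floor z = 8, walls 6 thick, tops at z = 48 mm. At y above 73 mm only the leg rod, a steel guide (y 75-85, 24 mm high) and the head stand on the plate.
- leg_line (a point): Black line along the top of the white sliding end wall (8 mm thick, top z = 50 mm), at x = +50 mm of the tray. Wall, rod and grey head slide as one along the tray's y: line at tray y = 56 mm at the start (fully out), up to 65 mm further in (-y). A spring pushes it out, 5 N at first, 8 N at 50 mm; nothing latches it, not even the closed lever: let go, it springs out.
- mark: Red rider on the tray's +x side wall; the white line across its top is the length mark. Origin on that line at the wall's top (tray x = 59, z = 48 mm; rider top z = 53); axes as the tray's. Its y varies: 25 to 50 mm inwards (-y) of where the black line starts.
- head: Grey T head on the leg's outer end, axes as the tray's. Origin 102 mm in +y of leg_line, tray x = 0, worktop level. Cross plate 100 mm wide in x, z 22-62 mm, outer face at y = 0: push this to -y. Beyond it (y 0-42) a fixed cheek, outer face x = -12, z 22-60; the lever is opposite at +x. Fingers from above straddle both: 38 mm over cheek and lever open, 24 mm closed.
- lever (a joint): Cam lever of the head, m: 0 = open (starts within 2 mm of it), 0.014 = fully closed. It slides towards -x of the head, with a friction of about 7 N, and stays where it is left.
- lever_pad (a point): Middle of the outer (+x) face of the orange cam lever, an upright plate 42 mm long in y and z 28 to 62 mm. Open it lies at x = +26 mm of the head, closed at +12 mm.
- scoop: Loose steel scoop, 100-180 g. Round flared cup: radius 26 mm at foot, 50 at rim, 40 high; wall 31 degrees off vertical, so tip it 70 degrees or more. Origin: underside centre, z up through the mouth. Blue handle 14 mm wide in x, z 26-42 mm, runs along -y from y = -49 to -136; grip it from above near y = -95 mm.
- chestnut0: Roasted brown chestnut, practically a ball of 26 mm, 12 g, rolls easily, starts in the scoop. Origin at its centre.
- chestnut1: Second chestnut, the same.
- chestnut2: Third chestnut, the same.
- onigiri_mould: White triangular onigiri mould, about 90 mm, 35 mm high, loose, on the rolling mat at the robot's right; leave alone. Origin under its centre.
- steel_bowl: Steel bowl, 170 mm across, 70 mm high, loose; leave alone. Origin under its centre.
- soy_bottle: Amber bottle, 52 mm across, 130 mm high, loose; leave alone. Origin under its centre.
- sesame_jar: Glass jar, 68 mm across, 90 mm high, loose; leave alone. Origin under its centre.
- tea_cup: Blue cup, 72 mm across, 75 mm high, loose; leave alone. Origin under its centre.
Not all that is in view belongs to the job. What is shaped like the scoop but green is not meant.

How it is judged:
By the outcome, as a careful person would: the job done as asked, in the order asked, and still so for the second after the job is handed in, while the arm keeps its last pose, push and grip.
It also fails if it takes over 58 s, if anything falls off the work surface, if the arm or the gripper's body presses on something with over 40 N, if the wrist force passes 120 N, or if a joint passes its speed limit or range.

## Working session

There is one attempt and no reset: what is moved stays moved. The work goes in short steps, Python scripts to look and compute and a shell command to move; the robot and the scene stay as the last step left them, time stands still between calls to the robot, and variables do not carry over. Pictures are saved under pics/ and viewed, and the job is handed in when it is done.

```bash
ls; mkdir -p pics; cat > h.py <<'E'
import numpy as np, cv2
from plant import r
from scipy.spatial.transform import Rotation as R
def save(name,img): cv2.imwrite('pics/'+name,cv2.cvtColor(img,cv2.COLOR_RGB2BGR))
def T_tool():
    s=r.get_state(); T=np.eye(4); T[:3,:3]=R.from_quat(s['eef_rot']).as_matrix(); T[:3,3]=s['tool_pos']; return T
def snap(n):
    T=T_tool(); s=r.snapshot(n)
    if n=='wrist': s['wfc']=T@np.array(s['tool_from_camera'])
    else: s['wfc']=np.linalg.inv(np.array(s['camera_from_world']))
    return s
def slopes(s,uv):
    uv=np.atleast_2d(np.array(uv,float)); K=np.array(s['mtx']); k=s['k1']
    # distorted slope d = s*(1+k1 r^2): opencv k1 model
    return cv2.undistortPoints(uv.reshape(-1,1,2),K,np.array([k,0,0,0,0.])).reshape(-1,2)
def ray(s,uv):
    sl=slopes(s,uv); d=np.c_[sl,np.ones(len(sl))]@s['wfc'][:3,:3].T
    return s['wfc'][:3,3],d
def onplane(s,uv,z):
    o,d=ray(s,uv); t=(z-o[2])/d[:,2]; return o+t[:,None]*d
def bydepth(s,uv):
    uv=np.atleast_2d(uv).astype(int); o,d=ray(s,uv); z=s['range_z'][uv[:,1],uv[:,0]]; return o+z[:,None]*d
def proj(s,P):
    P=np.atleast_2d(np.array(P,float)); c=np.linalg.inv(s['wfc']); 
    return cv2.projectPoints(P,cv2.Rodrigues(c[:3,:3])[0],c[:3,3],np.array(s['mtx']),np.array([s['k1'],0,0,0,0.]))[0].reshape(-1,2)
def cloud(s):
    h,w=s['range_z'].shape; u,v=np.meshgrid(np.arange(w),np.arange(h)); uv=np.c_[u.ravel(),v.ravel()]
    return bydepth(s,uv).reshape(h,w,3)
E
python3 - <<'E'
from h import *
import pickle
print(r.get_state())
for n in ['scene','side','wrist']:
    s=snap(n); save(n+'0.png',cv2.resize(s['img'],(800,600),interpolation=cv2.INTER_CUBIC)); pickle.dump(s,open(n+'0.pkl','wb'))
    print(n,np.round(s['wfc'],3).tolist(),s['mtx'],s['k1'])
E
```

```text
pics
{'clock': 0.0, 'q': array([ 0.03379313,  0.68995673, -0.19450231,  1.56632338,  0.15731899,
        0.9024751 , -0.21509141]), 'qd': array([-7.11381315e-04, -1.54407240e-03, -1.44169689e-03,  6.25622318e-04,
        6.60984588e-06, -6.18964334e-04,  6.47428009e-04]), 'joint_torque': array([ 3.38560185e-04, -5.27571630e+01, -1.26686912e+00, -1.53434461e+01,
       -5.26333472e-02,  6.56995355e-03,  1.65937727e-04]), 'tool_pos': array([ 6.24388149e-01, -5.47366445e-05,  2.37932235e-01]), 'eef_rot': array([ 7.07159324e-01, -5.88228119e-04, -6.59006800e-04, -7.07053683e-01]), 'contact_force': array([-0.96042635,  0.34833908,  0.32522839]), 'moment': array([-0.03429104, -0.02627298, -0.01764091]), 'opening': 0.9989519822623005}
scene [[-0.224, 0.827, -0.516, 1.267], [0.975, 0.183, -0.129, 0.16], [-0.013, -0.532, -0.847, 1.208], [0.0, 0.0, 0.0, 1.0]] [[405.53912419   0.         256.09409712]
 [  0.         405.53912419 189.91611314]
 [  0.           0.           1.        ]] -0.008226950215294727
side [[-0.965, -0.161, 0.207, 0.341], [-0.262, 0.535, -0.803, 0.754], [0.018, -0.829, -0.559, 0.579], [0.0, 0.0, 0.0, 1.0]] [[348.17938586   0.         249.69974211]
 [  0.         348.17938586 189.86779735]
 [  0.           0.           1.        ]] 0.03588299626068521
wrist [[1.0, 0.001, -0.001, 0.624], [0.001, -0.964, -0.267, 0.068], [-0.001, 0.267, -0.964, 0.384], [0.0, 0.0, 0.0, 1.0]] [[308.92390732   0.         254.86964073]
 [  0.         308.92390732 189.5277706 ]
 [  0.           0.           1.        ]] -0.07922632056769545
```

View pics/scene0.png

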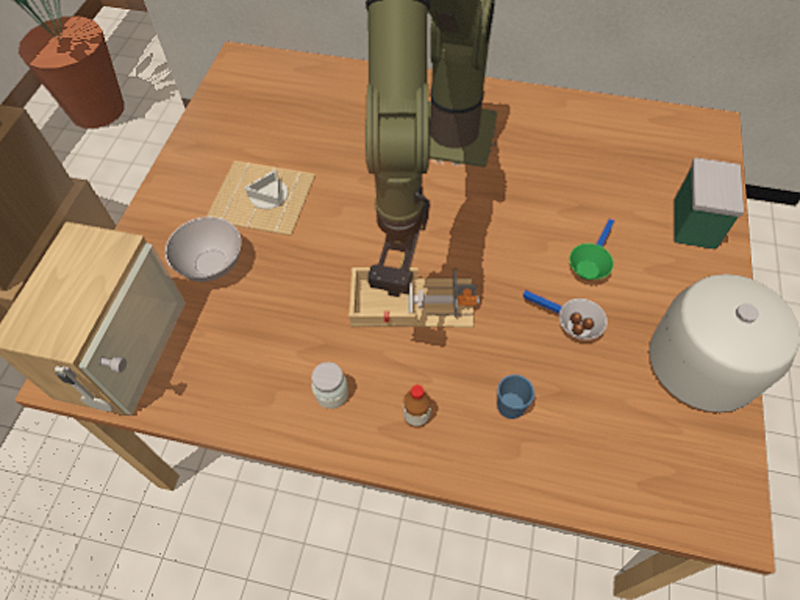

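View pics/side0.png

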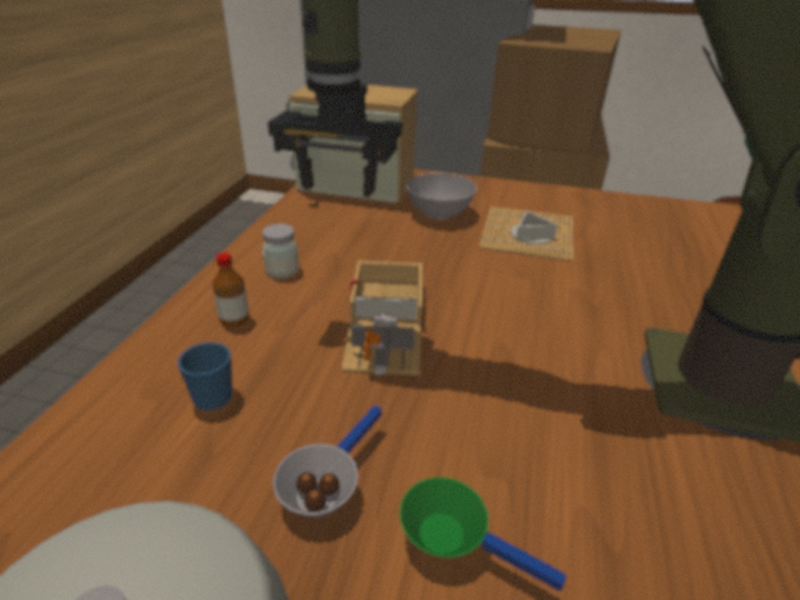

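View pics/wrist0.png

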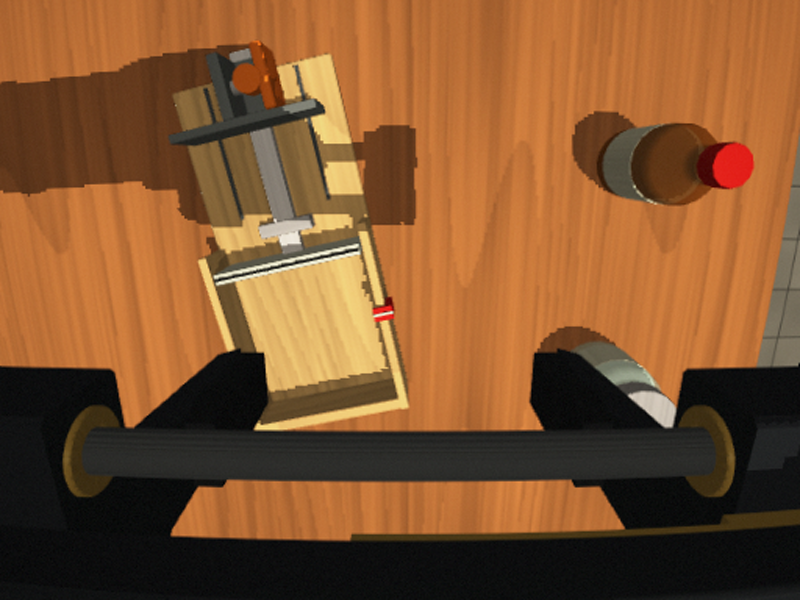

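The scene view (800×600 scale) shows two scoop shapes. The steel one holds three chestnuts, with its cup at (583,321) and blue handle at (543,302). The green decoy is at (591,263). The other roundish things are the steel bowl (204,248) and the blue cup (515,396). I pick the steel scoop with the chestnuts. Next I'll measure the tray and scoop.

```bash
python3 - <<'E'
from h import *
import pickle
w=pickle.load(open('wrist0.pkl','rb')); sc=pickle.load(open('scene0.pkl','rb')); sd=pickle.load(open('side0.pkl','rb'))
# crops
i=w['img']; save('w_tray.png',cv2.resize(i[20:290,100:270],(510,810)[:2] if 0 else (378,600),interpolation=cv2.INTER_CUBIC))
i=sc['img'][140:230,320:420]; save('sc_scoop.png',cv2.resize(i,(667,600),interpolation=cv2.INTER_CUBIC))
# blue handle + green in scene & side
for n,s in (('scene',sc),('side',sd)):
    hsv=cv2.cvtColor(s['img'],cv2.COLOR_RGB2HSV)
    m=cv2.inRange(hsv,(108,150,60),(125,255,255))
    k,lab,st,c=cv2.connectedComponentsWithStats(m)
    for a in range(1,k):
        if st[a,4]>15:
            P=cloud(s)[lab==a]; print(n,'blue',st[a].tolist(),np.round(c[a],1),np.round(np.median(P,0),3), np.round(P.min(0),3),np.round(P.max(0),3))
C=cloud(w); 
for uv in [(165,168),(228,157),(245,200),(130,170),(180,160),(150,80),(164,46),(157,50),(172,150)]:
    print(uv,np.round(C[uv[1],uv[0]],4))
E
```

```text
scene blue [337, 189, 22, 11, 39] [347.2 194.1] [0.503 0.283 0.037] [0.492 0.249 0.029] [0.516 0.32  0.046]
side blue [218, 261, 24, 26, 150] [229.8 274.4] [0.499 0.288 0.041] [0.485 0.248 0.036] [0.513 0.323 0.043]
side blue [310, 342, 50, 33, 394] [334.8 358. ] [0.283 0.408 0.041] [0.245 0.39  0.034] [0.323 0.424 0.044]
(165, 168) [ 0.5217 -0.002   0.0404]
(228, 157) [0.5949 0.0121 0.0501]
(245, 200) [ 0.6132 -0.0357  0.054 ]
(130, 170) [ 0.4835 -0.0028  0.0472]
(180, 160) [0.5312 0.0013 0.0067]
(150, 80) [0.5185 0.0926 0.0605]
(164, 46) [0.5356 0.1241 0.0638]
(157, 50) [0.5284 0.1206 0.0637]
(172, 150) [0.5269 0.0163 0.0245]
```

View pics/w_tray.png

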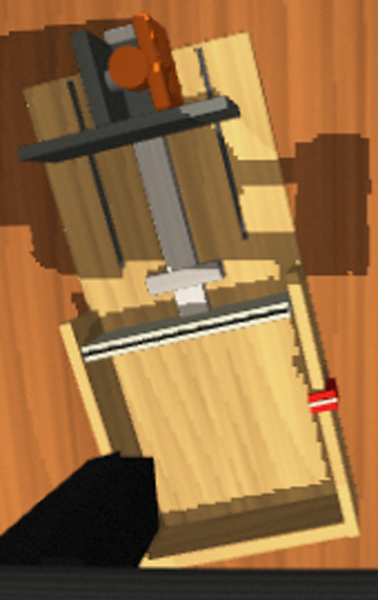

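View pics/sc_scoop.png

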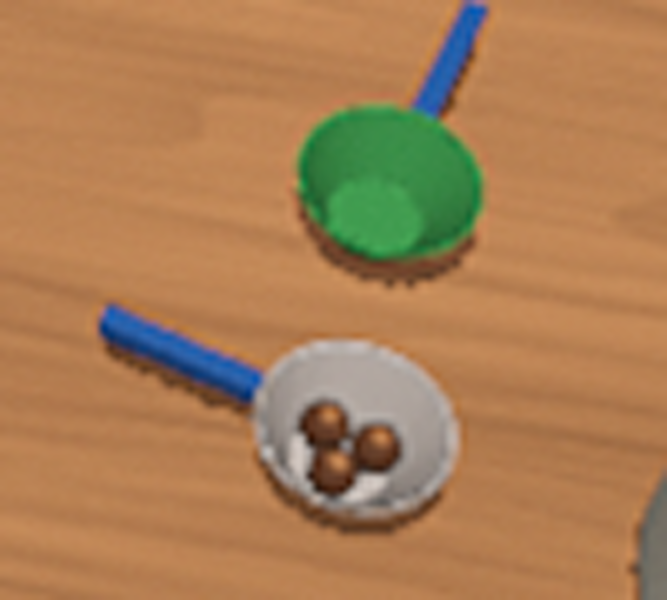

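```bash
cat > meas.py <<'E'
from h import *
import pickle
def subline(s,us,v0f,half=4,chan=None,dark=True):
    """darkest/brightest row near predicted v for each column, subpixel"""
    g=cv2.cvtColor(s['img'],cv2.COLOR_RGB2GRAY).astype(float); out=[]
    for u in us:
        v0=v0f(u); vs=np.arange(int(v0-half),int(v0+half)+1); p=g[vs,u]
        if dark: p=255-p
        k=int(np.argmax(p)); 
        if 0<k<len(p)-1:
            a,b,c=p[k-1:k+2]; d=.5*(a-c)/(a-2*b+c+1e-9); out.append((u,vs[k]+d))
    return np.array(out)
E
python3 - <<'E'
from meas import *
w=pickle.load(open('wrist0.pkl','rb')); sc=pickle.load(open('scene0.pkl','rb')); sd=pickle.load(open('side0.pkl','rb'))
g=cv2.cvtColor(w['img'],cv2.COLOR_RGB2GRAY)
L=subline(w,range(150,226,4),lambda u:178.4-(u-138.2)*19.4/92.2,3)
P=onplane(w,L,0.050); 
vx,vy,x0,y0=cv2.fitLine(P[:,:2].astype(np.float32),cv2.DIST_HUBER,0,.01,.01).ravel()
print('line dir deg',np.degrees(np.arctan2(vy,vx)),'resid mm',np.round(1e3*((P[:,:2]-[x0,y0])@[-vy,vx]),1))
yaw=np.arctan2(vy,vx); ex=np.array([np.cos(yaw),np.sin(yaw)]); ey=np.array([-ex[1],ex[0]])
# mark: red pixels & white line inside
hsv=cv2.cvtColor(w['img'],cv2.COLOR_RGB2HSV)
sub=w['img'][194:212,234:258]; 
print('gray mark\n',g[194:212,236:256])
print('R-G\n',(sub[:,:,0].astype(int)-sub[:,:,1])[:,2:22])
# wood edges cloud-based: wall tops
C=cloud(w); m=(np.abs(C[:,:,2]-0.048)<0.003); Q=C[m][:,:2]; rel=(Q-[x0,y0]); a=rel@ex; b=rel@ey
sel=(b<-5)&(b>-130)&(abs(a)<90)
h,e=np.histogram(a[sel],np.arange(-90,90,2)); print([(int(e[i]),int(h[i])) for i in range(len(h)) if h[i]])
h,e=np.histogram(b[sel&(abs(a)<60)],np.arange(-140,0,2)); print([(int(e[i]),int(h[i])) for i in range(len(h)) if h[i]])
print('x0',x0,y0)
# handle
for n,s in (('scene',sc),('side',sd)):
    hs=cv2.cvtColor(s['img'],cv2.COLOR_RGB2HSV); mm=cv2.inRange(hs,(108,150,60),(125,255,255)); Cc=cloud(s)
    k=(mm>0)&(Cc[:,:,1]<.335)&(Cc[:,:,1]>.2)&(Cc[:,:,0]>.45)
    H=Cc[k]; v=cv2.fitLine(H[:,:2].astype(np.float32),cv2.DIST_HUBER,0,.01,.01).ravel(); print(n,v, np.degrees(np.arctan2(v[1],v[0])),np.percentile(H[:,2],[10,50,90]))
    # side edges of handle mask on plane z=.042
    uv=np.argwhere(k)[:,::-1]; PP=onplane(s,uv,.041); v2=cv2.fitLine(PP[:,:2].astype(np.float32),cv2.DIST_HUBER,0,.01,.01).ravel(); print('plane',v2,np.degrees(np.arctan2(v2[1],v2[0])))
    # cup rim cloud
    R_=(np.abs(Cc[:,:,2]-.04)<.006)&(Cc[:,:,1]>.3)&(Cc[:,:,1]<.47)&(Cc[:,:,0]>.46)&(Cc[:,:,0]<.62)&(hs[:,:,1]<60)
    X=Cc[R_]; print(len(X),X.min(0),X.max(0))
E
```

```text
line dir deg 12.326661 resid mm [ 0.3 -0.2 -0.1 -0.   0.  -0.1  0.2 -0.   0.2 -0.2  0.1 -0.1  0.   0.
  0.1 -0.   0.3 -0.2  0. ]
gray mark
 [[188 185 138  92 159 201 208 209 209 151  58  33  33  34  33  73 122 136
  133 133]
 [189 186 139  96 102 114 120 117 118  90  52  29  43  60  47  69 120 137
  133 133]
 [190 187 139  94  91  78  72  60  64  67  75  91  96  94  73  46 114 135
  132 132]
 [192 188 121  60  69  75  92  94  96  95  94  96  94  95  82  52 111 138
  133 135]
 [191 189 144  94  94  94  93  95  96  95  95  96  95  96  89  58  93 125
  132 131]
 [194 189 144  97  95  94  96  95  95  72  57  91 130 159 215 155 110 136
  135 132]
 [194 191 141  99  97  96 118 153 167 190 224 231 231 232 232 162 114 136
  134 134]
 [193 190 153 143 187 225 231 230 231 231 201 168 148 116 107  85 119 135
  132 133]
 [196 193 195 223 232 217 185 169 136 106  99 100  99  96  94  83 120 137
  135 133]
 [196 193 189 160 116 102 101  98  98  94  94  96  96  94  95  94 129 133
  135 132]
 [196 195 190 162 115  97  96  97  93  95  94 114 107  94  89  91 125 136
  134 133]
 [197 194 190 162 116  96
[... 1900 characters left out ...]
  37  44  31  26  45  71
   79  77]
 [ 41  40  42  42  45  45  42  28  46  34  34  35  33  45  33  27  32  66
   78  78]
 [ 40  41  41  43  43  47  42  27  39  42  37  36  38  46  35  26  27  65
   78  76]]
[]
[]
x0 0.54562306 -0.001126135
scene [0.30528468 0.95226115 0.5038038  0.2846755 ] 72.2247 [0.03067648 0.03743853 0.04432549]
plane [0.30804825 0.9513707  0.5036733  0.2755725 ] 72.05835
161 [0.47519459 0.31345586 0.03400284] [0.57389491 0.417904   0.04592641]
side [0.2993419  0.9541459  0.49727693 0.28437608] 72.58192 [0.03924081 0.0408293  0.04243096]
plane [0.28834167 0.9575276  0.498487   0.28820416] 73.241295
405 [0.47664225 0.30421503 0.03406881] [0.57425469 0.42090106 0.04298879]
```

```bash
python3 - <<'E'
from meas import *
w=pickle.load(open('wrist0.pkl','rb')); sc=pickle.load(open('scene0.pkl','rb')); sd=pickle.load(open('side0.pkl','rb'))
x0,y0=0.54562306,-0.001126135; yaw=np.radians(12.327)
ex=np.array([np.cos(yaw),np.sin(yaw)]); ey=np.array([-ex[1],ex[0]])
M=onplane(w,[(241,201.4),(244,201),(245,200.75),(247,200.25),(249,199.9)],0.053)[:,:2]
print('mark rel to line (x,y mm)',np.round(1e3*np.c_[(M-[x0,y0])@ex,(M-[x0,y0])@ey],1))
C=cloud(w); m=(np.abs(C[:,:,2]-0.048)<0.004); Q=C[m][:,:2]; rel=(Q-[x0,y0])*1e3; a=rel@ex; b=rel@ey
sel=(b<-8)&(b>-130)&(abs(a)<90)
h,e=np.histogram(a[sel],np.arange(-90,90,2)); print([(int(e[i]),int(h[i])) for i in range(len(h)) if h[i]])
h,e=np.histogram(b[sel&(abs(a)<50)],np.arange(-140,0,2)); print([(int(e[i]),int(h[i])) for i in range(len(h)) if h[i]])
print('z walls',np.median(C[m&(C[:,:,1]>-.15)][:,2]))
# head plate & lever
m=(C[:,:,2]>.045)&(C[:,:,1]>.07)&(C[:,:,1]<.2)&(C[:,:,0]>.42)&(C[:,:,0]<.62)
rel=(C[m][:,:2]-[x0,y0])*1e3
hs=cv2.cvtColor(w['img'],cv2.COLOR_RGB2HSV)[m]
o=(hs[:,1]>180)&(hs[:,0]<15)
for n,k in (('orange',o),('grey',~o)):
    q=rel[k]; aa=q@ex;bb=q@ey; z=C[m][k][:,2]
    t=(z>.058)
    print(n,np.percentile(aa[t],[1,5,50,95,99]).round(1),np.percentile(bb[t],[1,5,50,95,99]).round(1),z.max())
k=~o; q=rel[k];z=C[m][k][:,2];t=(z>.055)
h,e=np.histogram((q@ey)[t],np.arange(80,160,2)); print([(int(e[i]),int(h[i])) for i in range(len(h)) if h[i]])
E
```

```text
mark rel to line (x,y mm) [[ 53.7 -49.2]
 [ 57.1 -49.4]
 [ 58.3 -49.4]
 [ 60.6 -49.3]
 [ 62.9 -49.4]]
[(-64, 53), (-62, 69), (-60, 91), (-58, 53), (-56, 5), (-54, 8), (-52, 9), (-50, 9), (-48, 9), (-46, 10), (-44, 8), (-42, 13), (-40, 11), (-38, 13), (-36, 11), (-34, 12), (-32, 11), (-30, 12), (-28, 11), (-26, 12), (-24, 14), (-22, 9), (-20, 13), (-18, 11), (-16, 11), (-14, 10), (-12, 11), (-10, 10), (-8, 10), (-6, 11), (-4, 10), (-2, 11), (0, 11), (2, 10), (4, 13), (6, 10), (8, 14), (10, 12), (12, 11), (14, 13), (16, 8), (18, 12), (20, 14), (22, 12), (24, 12), (26, 12), (28, 12), (30, 14), (32, 13), (34, 13), (36, 10), (38, 12), (40, 14), (42, 12), (44, 13), (46, 11), (48, 12), (50, 15), (52, 39), (54, 155), (56, 161), (58, 157), (60, 8), (62, 8), (64, 6)]
[(-130, 12), (-128, 99), (-126, 116), (-124, 124), (-122, 159), (-120, 63)]
z walls 0.04792825810780227
orange [ 1.5  3.5 17.  22.9 23.5] [103.  105.7 122.9 140.3 142.7] 0.06482716340532696
grey [-49.8 -43.5  -7.7  41.2  46.8] [ 95.8  96.1 100.5 136.8 141.9] 0.06392118466175134
[(94, 49), (96, 235), (98, 208), (100, 180), (102, 27), (104, 20), (106, 19), (108, 18), (110, 20), (112, 18), (114, 19), (116, 18), (118, 21), (120, 18), (122, 20), (124, 17), (126, 19), (128, 23), (130, 26), (132, 20), (134, 20), (136, 20), (138, 20), (140, 19), (142, 11)]
```

```bash
cat > kin.py <<'E'
import numpy as np
from scipy.spatial.transform import Rotation as R
from scipy.optimize import least_squares
def dh(a,al,d,t):
    ca,sa,ct,st=np.cos(al),np.sin(al),np.cos(t),np.sin(t)
    return np.array([[ct,-st,0,a],[st*ca,ct*ca,-sa,-d*sa],[st*sa,ct*sa,ca,d*ca],[0,0,0,1]])
p=np.pi/2
def fk6(q):
    P=[(0,0,.267),(0,-p,0),(0,p,.293),(.0525,p,0),(.0775,p,.3425),(0,p,0),(.076,-p,.097)]
    T=np.eye(4)
    for (a,al,d),t in zip(P,q): T=T@dh(a,al,d,t)
    return T
E
python3 - <<'E'
from kin import *
from h import *
s=r.get_state(); T=fk6(s['q']); W=T_tool()
print(np.round(T,4)); print(np.round(W,4)); print(np.round(np.linalg.inv(T)@W,4))
E
```

```text
[[ 0.9999 -0.0012 -0.0107  0.6094]
 [-0.0012 -1.      0.0012 -0.0745]
 [-0.0107 -0.0012 -0.9999  0.2069]
 [ 0.      0.      0.      1.    ]]
[[ 1.000e+00 -1.400e-03 -1.000e-04  6.245e-01]
 [ 1.000e-04 -1.000e-04  1.000e+00 -1.000e-04]
 [-1.400e-03 -1.000e+00 -1.000e-04  2.381e-01]
 [ 0.000e+00  0.000e+00  0.000e+00  1.000e+00]]
[[ 1.      0.0093 -0.0013  0.0147]
 [-0.0013  0.0013 -1.     -0.0745]
 [-0.0093  1.      0.0013 -0.0313]
 [ 0.      0.      0.      1.    ]]
```

```bash
python3 -m inch '[[-15.6,0,35.6,0,0,0],[-15.6,0,35.6,0,0,0],[-15.6,0,35.6,0,0,0],[-15.6,0,35.6,0,0,0],[-15.6,0,35.6,0,0,0],[-15.6,0,35.6,0,0,0],[-15.6,0,35.6,0,0,0],[-15.6,0,35.6,0,0,0],[0,0,0,0,0.1,0],[0,0,0,0,0.1,0],[0,0,0,0,0.097,0]]' 60 ; cat >> h.py <<'E'
import pickle,os
def log():
    s=r.get_state(); L=pickle.load(open('log.pkl','rb')) if os.path.exists('log.pkl') else []
    L.append((s['q'],s['tool_pos'],s['eef_rot'])); pickle.dump(L,open('log.pkl','wb')); return s
E
python3 - <<'E'
from h import *
s=log(); print(s['clock'],s['tool_pos'],R.from_quat(s['eef_rot']).as_matrix().round(3),s['q'].round(3))
w=snap('wrist'); pickle.dump(w,open('wrist1.pkl','wb')); save('wrist1.png',cv2.resize(w['img'],(800,600)))
E
```

```text
clock: 1.07
tool_pos: [0.4994, 0.2858, 0.2385]
eef_rot: [0.699, -0.106, 0.105, -0.699]
contact_force: [0.6, -0.5, -0.5]
opening: 0.68
1.0667 [0.49941399 0.28577667 0.2384555 ] [[ 0.955 -0.001  0.295]
 [-0.295 -0.     0.955]
 [-0.001 -1.    -0.   ]] [-0.555  0.62  -0.076  1.723  0.061  0.802 -0.958]
```

View pics/wrist1.png

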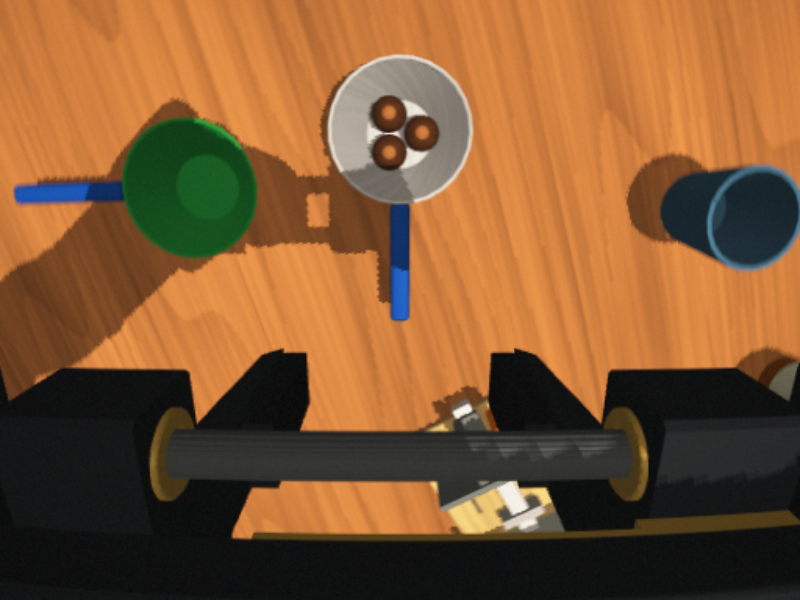

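The wrist view shows the steel scoop with its rim centre at about (400,130). Its handle runs straight down the image at column 400, from row 205 to 320. The green one sits well to the left at (190,190). Next I'll measure the handle and fit the arm's kinematics.

```bash
python3 - <<'E'
from h import *
w=pickle.load(open('wrist1.pkl','rb')); T=T_tool()
hs=cv2.cvtColor(w['img'],cv2.COLOR_RGB2HSV)
m=cv2.inRange(hs,(108,150,40),(125,255,255)); k,lab,st,c=cv2.connectedComponentsWithStats(m)
C=cloud(w)
for a in range(1,k):
    if st[a,4]>50 and 200<c[a][0]<300:
        uv=np.argwhere(lab==a)[:,::-1]; P=C[lab==a]; 
        print('handle z depth',np.median(P[:,2]))
        P=onplane(w,uv,.042); v=cv2.fitLine(P[:,:2].astype(np.float32),2,0,.01,.01).ravel()
        print('axis ang',np.degrees(np.arctan2(v[1],v[0])))
        L=(np.c_[P,np.ones(len(P))]@np.linalg.inv(T).T)*1e3
        print('in tool: x',L[:,0].min(),L[:,0].mean(),L[:,0].max(),'z',L[:,2].min(),L[:,2].max())
# rim: pixels low sat, z~.04
R_=(abs(C[:,:,2]-.041)<.004)&(hs[:,:,1]<60)&(C[:,:,1]>.3)
X=C[R_][:,:2]; (cx,cy),rad=cv2.minEnclosingCircle(X.astype(np.float32)); print('rim',cx,cy,rad,len(X))
print((np.array([cx,cy,.04,1])@np.linalg.inv(T).T)*1e3)
# two-view height check: same handle end seen from scene/side gave 0.041
E
cat > fit.py <<'E'
from h import *
import itertools
from scipy.optimize import least_squares
def Rz(t): return R.from_euler('z',t).as_matrix()
def Ry(t): return R.from_euler('y',t).as_matrix()
def Rq(q,sg): 
    return Rz(sg[0]*q[0])@Ry(sg[1]*q[1])@Rz(sg[2]*q[2])@Ry(sg[3]*q[3])@Rz(sg[4]*q[4])@Ry(sg[5]*q[5])@Rz(sg[6]*q[6])
if __name__=='__main__':
    L=pickle.load(open('log.pkl','rb'))
    for sg in itertools.product([1,-1],repeat=7):
        Ts=[Rq(q,sg).T@R.from_quat(o).as_matrix() for q,_,o in L]
        e=sum(np.linalg.norm(R.from_matrix(Ts[0].T@t).as_rotvec()) for t in Ts[1:])
        if e<.02*len(L): print(sg,e,Ts[0].round(3).tolist())
E
python3 - <<'E'
from h import *
L=pickle.load(open('log.pkl','rb'))
L.insert(0,(np.array([ 0.03379313,  0.68995673, -0.19450231,  1.56632338,  0.15731899,0.9024751 , -0.21509141]),np.array([ 6.24388149e-01, -5.47366445e-05,  2.37932235e-01]),np.array([ 7.07159324e-01, -5.88228119e-04, -6.59006800e-04, -7.07053683e-01])))
pickle.dump(L,open('log.pkl','wb'))
E
python3 fit.py
```

```text
handle z depth 0.041513487043056324
axis ang 72.70818
in tool: x -5.7826678755703025 0.38713495272381937 6.899697008677652 z -44.06931313491719 39.94140773561911
rim 0.40877771377563477 0.3909338712692261 0.1684955209493637 1072
[-118.36585529  198.46405165   73.56562188 1000.        ]
(-1, 1, -1, 1, -1, 1, -1) 9.816647889658507e-09 [[-1.0, 0.0, 0.0], [0.0, 0.0, 1.0], [0.0, 1.0, -0.0]]
(-1, -1, -1, -1, -1, -1, -1) 0.002472125185137805 [[-1.0, 0.004, 0.0], [-0.0, -0.0, 1.0], [0.004, 1.0, 0.0]]
```

```bash
cat > kin.py <<'E'
from fit import *
sg=(-1,1,-1,1,-1,1,-1)
RT=np.array([[-1,0,0],[0,0,1],[0,1,0.]])
def chain(q):
    Rs=[]; A=np.eye(3)
    for i in range(7):
        A=A@(Rz(sg[i]*q[i]) if i%2==0 else Ry(q[i])); Rs.append(A)
    return Rs
def lens(L=None,cols=None):
    L=L or pickle.load(open('log.pkl','rb')); M=[];b=[]
    for q,p,o in L:
        Rs=chain(q); M.append(np.c_[[0,0,1],Rs[1][:,2],Rs[3][:,2],Rs[6][:,2]]); b.append(p)
    M=np.vstack(M);b=np.hstack(b); x,res,rk,sv=np.linalg.lstsq(M,b,rcond=None); return x,np.abs(M@x-b).max(),sv
E
python3 -c "
from kin import *
print(lens())"
```

```text
(array([-8.18135536,  0.84791766,  0.09968547, -7.81305789]), np.float64(0.019399849904972177), array([2.47604848e+00, 1.36228513e+00, 1.15597833e-01, 5.56323236e-04]))
```

```bash
python3 -m inch '[[0.4,41,0,0,0,0],[0,41,0,0,0,0],[0,41,0,0,0,0],[0,41,0,0,0,0],[0,36,0,0,0,0],[0,20,0,0,0,0],[0,4,0,0,0,0],[0,0,0,0,0,0]]' 50; python3 -c "
from h import *
s=log(); print(s['tool_pos'],s['q'].round(3))"
```

```text
clock: 1.78
tool_pos: [0.4998, 0.2842, 0.0134]
eef_rot: [0.7, -0.105, 0.103, -0.699]
contact_force: [0.0, -0.2, 0.2]
opening: 0.569
[0.49975327 0.28419095 0.01344494] [-0.573  0.967 -0.042  1.848  0.105  0.332 -0.992]
```

```bash
python3 -m inch '[[0,0,0,0,0,0],[0,0,0,0,0,0],[0,0,0,0,0,0],[0,0,0,0,0,0],[0,0,0,0,0,0],[0,0,0,0,0,0]]' 0 55; python3 -m inch '[[0,-8,0,0,0,0],[0,-15,0,0,0,0],[0,-25,0,0,0,0],[0,-32,0,0,0,0],[0,-32,0,0,0,0],[0,-25,0,0,0,0],[0,-15,0,0,0,0],[0,-8,0,0,0,0]]'; python3 - <<'E'
from h import *
s=log(); print(s['tool_pos'],s['q'].round(3),s['contact_force'])
w=snap('wrist'); save('wrist2.png',w['img'])
E
```

```text
clock: 2.28
tool_pos: [0.5009, 0.2849, 0.0154]
eef_rot: [-0.699, 0.104, -0.105, 0.7]
contact_force: [-0.3, 1.0, 1.4]
opening: 0.152
clock: 2.95
tool_pos: [0.5014, 0.285, 0.1776]
eef_rot: [-0.698, 0.104, -0.106, 0.7]
contact_force: [0.0, -0.0, -1.3]
opening: 0.148
[0.50139375 0.2850406  0.17757991] [-0.554  0.702 -0.073  1.783  0.077  0.656 -0.968] [ 0.01366143 -0.02829491 -1.29412229]
```

View pics/wrist2.png

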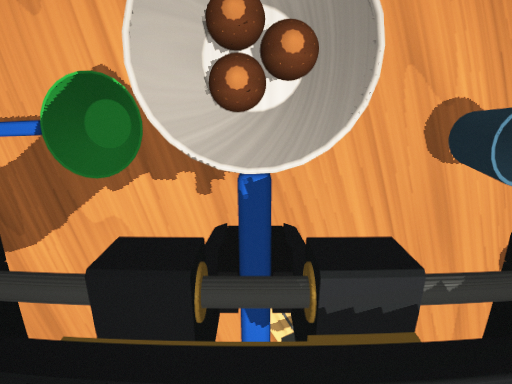

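```bash
LG='from h import *
s=log(); print(s["tool_pos"],s["q"].round(3))'
python3 -m inch '[[0,0,0,0.1,0,0],[0,0,0,0.1,0,0]]' >/dev/null; python3 -c "$LG"; python3 -m inch '[[0,0,0,-0.1,0,0.1],[0,0,0,-0.1,0,0.1]]' >/dev/null; python3 -c "$LG"; python3 -m inch '[[0,-10,0,0,0,-0.1],[0,-10,0,0,0,-0.1]]'; python3 -c "$LG"
python3 - <<'E'
from kin import *
L=pickle.load(open('log.pkl','rb'))
def reg(L,lam=1e-6):
    M=[];b=[]
    for q,p,o in L:
        Rs=chain(q); M.append(np.c_[[0,0,1],Rs[1],Rs[3],Rs[5],Rs[6][:,2]]); b.append(p)
    M=np.vstack(M);b=np.hstack(b); x=np.linalg.solve(M.T@M+lam*np.eye(M.shape[1]),M.T@b); return x,np.abs(M@x-b).max(),np.linalg.svd(M)[1]
for lam in (1e-3,1e-5,1e-8): x,e,sv=reg(L,lam); print(x.round(3),e)
print(sv.round(4))
E
```

```text
[0.50018627 0.28714576 0.17475635] [-0.388  0.674 -0.22   1.92   0.005  0.405 -0.848]
[0.49432782 0.27775629 0.17174092] [-3.910e-01  7.490e-01 -2.140e-01  1.712e+00  1.000e-03  7.830e-01
 -8.400e-01]
clock: 3.5
tool_pos: [0.5058, 0.2826, 0.191]
eef_rot: [-0.687, 0.084, -0.121, 0.712]
contact_force: [0.2, -0.1, -1.4]
opening: 0.15
[0.50576276 0.28255903 0.19096827] [-0.545  0.665 -0.082  1.821  0.108  0.599 -0.986]
[ 0.337 -0.001 -0.017  0.532 -0.018 -0.025  0.339 -0.011 -0.005  0.154
  0.154] 0.0025836571150467114
[ 0.347 -0.    -0.019  0.563 -0.    -0.027  0.345 -0.    -0.     0.163
  0.163] 2.766431222667176e-05
[ 0.347 -0.    -0.019  0.563 -0.    -0.027  0.345 -0.    -0.     0.163
  0.163] 2.761518913541039e-08
[5.8939 4.5795 4.5655 0.4462 0.3737 0.2045 0.1627 0.1428 0.1101 0.0814
 0.    ]
```

```bash
cat >> kin.py <<'E'
LO=np.array([-3.01,-.46,-1.47,.13,-1,.04,-2.66]); HI=np.array([3.01,2.08,1.51,2.56,4.14,2.09,2.66])
def getx():
    L=pickle.load(open('log.pkl','rb')); M=[];b=[]
    for q,p,o in L:
        Rs=chain(q); M.append(np.c_[[0,0,1],Rs[1],Rs[3],Rs[5],Rs[6][:,2]]); b.append(p)
    M=np.vstack(M);b=np.hstack(b); return np.linalg.solve(M.T@M+1e-8*np.eye(11),M.T@b)
X=getx()
def fk(q):
    Rs=chain(q); p=np.c_[[0,0,1],Rs[1],Rs[3],Rs[5],Rs[6][:,2]]@X; return p,Rs[6]@RT
def ik(p,Rt,q0,mg=.05,w=1e-2,pref=None):
    pref=q0 if pref is None else pref
    def f(q):
        a,b=fk(q); return np.r_[(a-p)*10,R.from_matrix(b.T@Rt).as_rotvec()*3,w*(q-pref)]
    s=least_squares(f,np.clip(q0,LO+mg+1e-3,HI-mg-1e-3),bounds=(LO+mg,HI-mg)); a,b=fk(s.x)
    return s.x,np.linalg.norm(a-p),np.linalg.norm(R.from_matrix(b.T@Rt).as_rotvec())
E
cat > tray.py <<'E'
import numpy as np
YAW=np.radians(12.327); EX=np.array([np.cos(YAW),np.sin(YAW),0]); EY=np.array([-np.sin(YAW),np.cos(YAW),0]); 
L0=np.array([0.54562306,-0.001126135,0])-.0023*EX   # line start at tray x=0, (tray y=56)
TR=L0-.056*EY
def tw(x,y,z): return TR+EX*x/1e3+EY*y/1e3+np.array([0,0,z/1e3])
def w2t(P): d=(np.asarray(P)-TR); return np.array([d@EX,d@EY,d[2]])*1e3
E
cat > search.py <<'E'
from kin import *; from tray import *
rng=np.random.default_rng(0)
q0=r.get_state()['q']
th=np.radians(80)
from itertools import product
for mode in ('pitch','rollp','rolln'):
  for psi in range(-180,180,30):
    # base: tool down, tool x at yaw psi
    B=R.from_euler('z',psi,degrees=True).as_matrix()@np.array([[1,0,0],[0,0,1],[0,-1,0.]])
    rv={'pitch':[-th,0,0],'rollp':[0,0,th],'rolln':[0,0,-th]}[mode]
    Rt=B@R.from_rotvec(rv).as_matrix()
    up=-Rt[:,1]; m=up.copy(); m[2]=0; m/=np.linalg.norm(m)
    rc=np.array([0,-24.6,90.5])/1e3  # rim centre in tool
    d=np.array([0,0,-1])-up*(-up[2]); d/=np.linalg.norm(d)  # downhill in rim plane
    lip=Rt@rc+.05*d
    tgt=tw(0,-6,70)-.02*m
    p=tgt-lip
    best=None
    for k in range(8):
        s=q0 if k==0 else rng.uniform(LO,HI)
        q,e,a=ik(p,Rt,s,w=1e-3)
        if e<.002 and a<.02:
            dq=np.abs(q-q0).max()
            if best is None or dq<best[0]: best=(dq,q)
    # body corners
    cs=np.array([[sx*.0935,y,sz*.0375] for sx in(-1,1) for y in(-.064,-.16) for sz in (-1,1)])@Rt.T+p
    if best: print(mode,psi,'dq %.2f'%best[0],best[1].round(2),'tcp',p.round(3),'bodyminz %.3f'%cs[:,2].min())
E
python3 search.py
```

```text
pitch -180 dq 1.14 [ 0.6   1.15 -0.29  1.62 -0.95  1.37 -2.05] tcp [0.557 0.006 0.204] bodyminz 0.178
pitch -150 dq 1.27 [ 0.34  1.23 -0.03  1.27 -0.74  1.87 -2.01] tcp [ 0.522 -0.003  0.204] bodyminz 0.178
pitch -60 dq 1.32 [-0.48  1.51  1.05  1.13 -0.08  1.92 -0.54] tcp [ 0.497 -0.096  0.204] bodyminz 0.178
pitch -30 dq 0.96 [-0.51  1.25  0.46  1.43  0.52  1.56 -0.94] tcp [ 0.522 -0.122  0.204] bodyminz 0.178
pitch 0 dq 0.75 [-0.72  1.22  0.57  1.81  0.86  1.05 -1.1 ] tcp [ 0.557 -0.131  0.204] bodyminz 0.178
pitch 30 dq 1.56 [-0.57  1.12  0.2   2.18  1.67  1.23 -1.75] tcp [ 0.591 -0.122  0.204] bodyminz 0.178
pitch 60 dq 2.16 [-0.06  1.21 -0.43  2.49  2.27  2.04 -1.68] tcp [ 0.616 -0.096  0.204] bodyminz 0.178
pitch 120 dq 2.99 [ 1.12  1.64 -1.42  2.34  3.1   0.72  0.11] tcp [ 0.616 -0.028  0.204] bodyminz 0.178
pitch 150 dq 1.64 [ 1.1   1.4  -1.13  1.98 -0.95  0.35 -2.11] tcp [ 0.591 -0.003  0.204] bodyminz 0.178
rollp -150 dq 3.44 [ 0.92  1.74 -1.05  2.49  3.55  1.12  1.47] tcp [0.557 0.043 0.115] bodyminz 0.034
rollp -120 dq 1.76 [ 1.21  1.68 -1.18  2.16 -0.86  0.09 -0.38] tcp 
[... 989 characters left out ...]
-1.07  1.7   1.08  1.99 -0.05  0.57 -2.02] tcp [ 0.466 -0.115  0.115] bodyminz 0.034
rolln -60 dq 2.93 [-1.09  1.91  1.14  2.38  3.04  0.36  1.17] tcp [ 0.505 -0.153  0.115] bodyminz 0.034
rolln 0 dq 3.17 [ 1.16  1.98 -1.42  2.42  3.28  1.3  -1.3 ] tcp [ 0.61  -0.153  0.115] bodyminz 0.034
rolln 30 dq 2.77 [ 1.29  1.84 -1.42  2.06  2.88  0.32 -1.02] tcp [ 0.648 -0.114  0.115] bodyminz 0.034
rolln 60 dq 2.52 [ 1.15  1.75 -1.42  1.64  0.31  0.52  1.54] tcp [ 0.661 -0.062  0.115] bodyminz 0.034
rolln 90 dq 2.70 [ 0.89  1.72 -1.42  1.22  0.2   1.2   1.71] tcp [ 0.647 -0.009  0.115] bodyminz 0.034
rolln 120 dq 2.86 [ 0.6   1.68 -1.34  0.85  0.17  1.78  1.87] tcp [0.609 0.029 0.115] bodyminz 0.034
```

```bash
cat > plan.py <<'E'
from kin import *; from tray import *
DOWN=np.array([[1,0,0],[0,0,1],[0,-1,0.]])
def pose(p,psi,rv=(0,0,0)):
    T=np.eye(4); T[:3,:3]=R.from_euler('z',psi,degrees=True).as_matrix()@DOWN@R.from_rotvec(rv).as_matrix(); T[:3,3]=p; return T
def rel(A,B):
    D=np.linalg.inv(A)@B; return np.r_[D[:3,3]*1e3,R.from_matrix(D[:3,:3]).as_rotvec()]
def show(A,B,n=''): print(n,rel(A,B).round(4).tolist())
def feas(T,q):
    q,e,a=ik(T[:3,3],T[:3,:3],q,w=3e-3); return q,e,a
E
python3 - <<'E'
from plan import *
T=T_tool(); q=r.get_state()['q']
psi=12.33
A0=pose(T[:3,3],psi); show(T,A0,'rot only')
lip=np.array([0,-24.6,140.5])/1e3
Aw=pose([0,0,0],psi)
pA=tw(0,-28,0)-Aw[:3,:3]@lip; pA[2]=.2
A=pose(pA,psi); show(A0,A,'translate'); print(pA)
# pitch sequence
n=13; prev=A; qq=feas(A,q); print(qq[0].round(2),qq[1:]); qq=qq[0]
for k in range(1,n+1):
    th=k*.11
    Rt=pose([0,0,0],psi,(-th,0,0))
    zl=max(.065,.2246-(.16)*min(1,k/11))
    p=tw(0,-28,zl*1e3)-Rt[:3,:3]@lip; B=pose(p,psi,(-th,0,0))
    qn,e,a=feas(B,qq); print(k,round(th,2),rel(prev,B).round(3).tolist(),p.round(3),qn.round(2),round(e,4),round(a,3),'dq',np.abs(qn-qq).max().round(2)); qq=qn; prev=B
E
```

```text
rot only [0.0, -0.0, 0.0, -0.0295, -0.5056, 0.0555]
translate [-23.9422, -9.0317, -510.1534, 0.0, 0.0, 0.0]
[ 0.59131195 -0.22093976  0.2       ]
[ 0.45  0.75 -0.3   1.58  0.27  0.85  0.26] (np.float64(3.8548716577304735e-07), np.float64(2.5579676096662685e-06))
1 0.11 [-0.0, -1.027, -1.851, -0.11, 0.0, 0.0] [ 0.592 -0.223  0.201] [ 0.36  0.72 -0.22  1.64  0.35  0.78  0.16] 0.0 0.0 dq 0.1
2 0.22 [0.0, -1.115, -0.255, -0.11, 0.0, -0.0] [ 0.592 -0.223  0.202] [ 0.25  0.7  -0.12  1.7   0.44  0.71  0.04] 0.0 0.0 dq 0.12
3 0.33 [-0.0, -1.378, 1.323, -0.11, 0.0, 0.0] [ 0.591 -0.221  0.203] [ 0.13  0.7  -0.01  1.76  0.54  0.64 -0.09] 0.0 0.0 dq 0.14
4 0.44 [-0.0, -1.812, 2.862, -0.11, 0.0, 0.0] [ 0.591 -0.218  0.204] [-0.    0.7   0.12  1.82  0.65  0.59 -0.25] 0.0 0.0 dq 0.15
5 0.55 [0.0, -2.413, 4.344, -0.11, 0.0, 0.0] [ 0.59  -0.213  0.204] [-0.15  0.73  0.25  1.87  0.76  0.54 -0.41] 0.0 0.0 dq 0.16
6 0.66 [-0.0, -3.172, 5.751, -0.11, 0.0, -0.0] [ 0.588 -0.207  0.204] [-0.29  0.78  0.39  1.92  0.86  0.51 -0.58] 0.0 0.0 dq 0.17
7 0.77 [0.0, -4.082, 7.067, -0.11, 0.0, 0.0] [ 0.587 -0.199  0.203] [-0.42  0.84  0.51  1.96  0.95  0.48 -0.74] 0.0 0.0 dq 0.16
8 0.88 [0.0, -5.13, 8.274, -0.11, 0.0, -0.0] [ 0.584 -0.19   0.201] [-0.53  0.92  0.61  1.99  1.02  0.48 -0.89] 0.0 0.0 dq 0.15
9 0.99 [0.0, -6.305, 9.359, -0.11, 0.0, 0.0] [ 0.582 -0.179  0.198] [-0.63  1.01  0.68  2.    1.07  0.49 -1.02] 0.0 0.0 dq 0.13
10 1.1 [-0.0, -7.592, 10.309, -0.11, 0.0, 0.0] [ 0.58  -0.167  0.193] [-0.71  1.11  0.73  2.01  1.08  0.52 -1.12] 0.0 0.0 dq 0.1
11 1.21 [-0.0, -9.156, 10.755, -0.11, 0.0, 0.0] [ 0.577 -0.155  0.188] [-0.77  1.2   0.75  2.    1.07  0.57 -1.19] 0.0 0.0 dq 0.09
12 1.32 [0.0, -15.573, -1.851, -0.11, 0.0, 0.0] [ 0.574 -0.141  0.195] [-0.82  1.27  0.77  1.99  1.04  0.65 -1.22] 0.0 0.0 dq 0.08
13 1.43 [-0.0, -15.573, -1.851, -0.11, 0.0, 0.0] [ 0.571 -0.127  0.201] [-0.87  1.33  0.78  1.97  1.    0.74 -1.24] 0.0 0.0 dq 0.08
```

```bash
python3 -m inch '[[0,0,0,-0.006,-0.1,0.011],[0,0,0,-0.006,-0.101,0.011],[0,0,0,-0.006,-0.101,0.011],[0,0,0,-0.006,-0.101,0.011],[0,0,0,-0.006,-0.101,0.011],[-0.5,-1,-10,0,0,0],[-1,-1,-20,0,0,0],[-1.5,-1,-30,0,0,0],[-1.8,-1,-39,0,0,0],[-1.8,-1,-39,0,0,0],[-1.8,-1,-39,0,0,0],[-1.8,-1,-39,0,0,0]]' && python3 -m inch '[[-1.8,-1,-39,0,0,0],[-1.8,-1,-39,0,0,0],[-1.8,-1,-39,0,0,0],[-1.8,0,-39,0,0,0],[-1.8,0,-39,0,0,0],[-1.8,0,-39,0,0,0],[-1.5,0,-30,0,0,0],[-1,0,-20,0,0,0],[-0.5,0,-10,0,0,0],[0,0,0,0,0,0]]'; python3 - <<'E'
from plan import *
s=log(); T=T_tool(); print(s['tool_pos'],s['q'].round(2)); print('tray',w2t(T[:3,3]).round(1)); print(np.degrees(np.arctan2(T[1,0],T[0,0])),T[:3,1].round(3))
w=snap('wrist'); save('wrist3.png',w['img']); sd=snap('side'); save('side3.png',sd['img'])
E
```

```text
clock: 4.5
tool_pos: [0.5386, 0.0674, 0.2]
eef_rot: [-0.703, -0.075, 0.077, 0.703]
contact_force: [1.2, -0.4, -1.2]
opening: 0.149
clock: 5.33
tool_pos: [0.5884, -0.2233, 0.2022]
eef_rot: [-0.703, -0.074, 0.076, 0.703]
contact_force: [-1.3, 1.1, -1.5]
opening: 0.148
[ 0.58843237 -0.22330049  0.20215831] [ 0.47  0.75 -0.33  1.58  0.3   0.86  0.24]
tray [  -3.3 -170.2  202.2]
12.135910865290972 [-0.002 -0.    -1.   ]
```

View pics/wrist3.png

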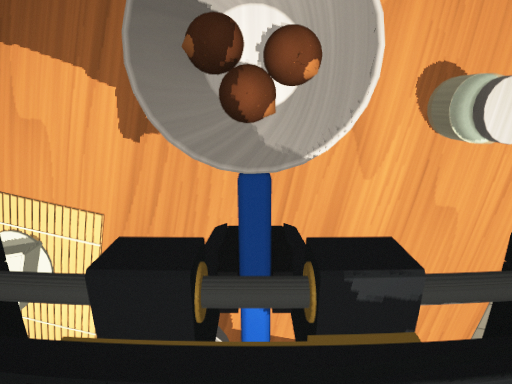

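View pics/side3.png

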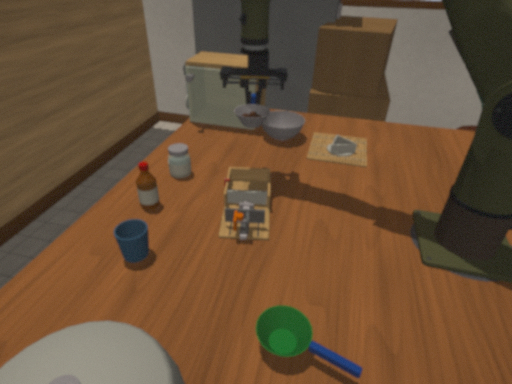

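```bash
python3 -m inch '[[3.3,-1,0,-0.11,0,0],[0,-1,0,-0.11,0,0],[0,-1.4,1.3,-0.11,0,0],[0,-1.8,2.9,-0.11,0,0],[0,-2.4,4.3,-0.11,0,0],[0,-3.2,5.8,-0.11,0,0],[0,-4.1,7.1,-0.11,0,0]]'; cat > chk.py <<'E'
from plan import *
s=log(); T=T_tool(); print(s['clock'],s['q'].round(2),s['contact_force'].round(1)); 
lip=np.array([0,-24.6,140.5,1000])/1e3
print('tcp tray',w2t(T[:3,3]).round(1),'lip tray',w2t((T@lip)[:3]).round(1)); D=pose([0,0,0],12.33)[:3,:3].T@T[:3,:3]; print('rv',R.from_matrix(D).as_rotvec().round(3))
E
python3 chk.py
```

```text
clock: 6.02
tool_pos: [0.5879, -0.1909, 0.2068]
eef_rot: [0.915, 0.103, -0.041, -0.388]
contact_force: [-0.4, 0.3, -3.1]
opening: 0.152
6.0167 [-0.4   0.82  0.44  1.96  1.01  0.54 -0.79] [-0.4  0.3 -3.1]
tcp tray [   3.1 -138.5  206.8] lip tray [  2.5 -20.5 126.7]
rv [-0.77  -0.005 -0.007]
```

```bash
python3 - <<'E'
from plan import *
psi=12.33; prev=T_tool(); lip=np.array([0,-24.6,140.5])/1e3
for k,(th,zl) in enumerate([(.88,112),(.99,98),(1.1,86),(1.2,75),(1.3,66),(1.39,62)]):
    Rt=pose([0,0,0],psi,(-th,0,0)); p=tw(0,-27,zl)-Rt[:3,:3]@lip; B=pose(p,psi,(-th,0,0)); print(rel(prev,B).round(3).tolist()); prev=B
E
```

```text
[-3.058, -0.524, 3.665, -0.11, 0.002, 0.008]
[0.0, -6.652, 8.939, -0.11, 0.0, 0.0]
[-0.0, -8.988, 8.181, -0.11, 0.0, 0.0]
[0.0, -9.16, 8.049, -0.1, 0.0, 0.0]
[0.0, -10.888, 6.634, -0.1, -0.0, 0.0]
[-0.0, -11.658, 2.212, -0.09, 0.0, 0.0]
```

```bash
python3 -m inch '[[-3,-0.5,3.7,-0.11,0,0.007],[0,-6.7,8.9,-0.11,0,0],[0,-9,8.2,-0.11,0,0],[0,-9.2,8,-0.1,0,0],[0,-10.9,6.6,-0.1,0,0],[0,-11.7,2.2,-0.09,0,0],[0,0,0,0,0,0],[0,0,0,0,0,0],[0,0,0,0,0,0],[0,0,0,0,0,0]]'; python3 chk.py; python3 - <<'E'
from h import *
w=snap('scene'); save('scene4.png',cv2.resize(w['img'][140:250,180:340],(800,550))); w=snap('wrist'); save('wrist4.png',w['img'])
E
```

```text
clock: 6.85
tool_pos: [0.571, -0.1362, 0.1972]
eef_rot: [0.99, 0.105, -0.011, -0.091]
contact_force: [0.2, -0.2, -0.9]
opening: 0.149
6.85 [-0.8   1.27  0.68  1.97  1.09  0.79 -1.29] [ 0.2 -0.2 -0.9]
tcp tray [ -1.7 -81.4 197.2] lip tray [ -1.7 -31.5  63.5]
rv [-1.387  0.002  0.005]
```

View pics/scene4.png

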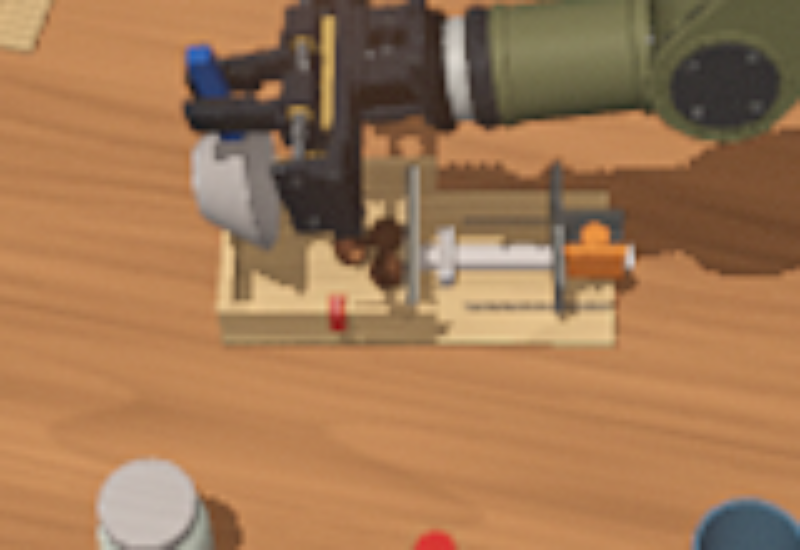

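View pics/wrist4.png

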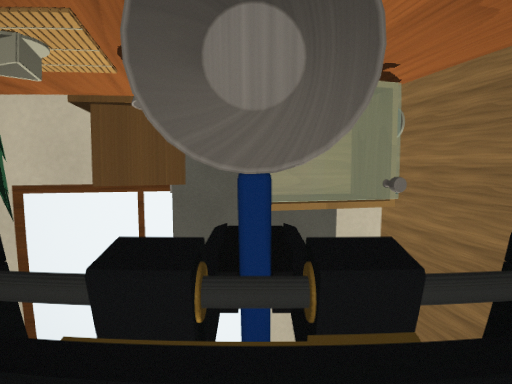

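The scoop is empty (wrist view: bare cup at (255,55)). The scene crop shows chestnuts in the trough at about (350,248), (385,235) and (385,265), near the slide. Next I tip the scoop back upright.

```bash
python3 - <<'E'
from plan import *
psi=12.33; prev=T_tool(); lip=np.array([0,-24.6,140.5])/1e3; q=r.get_state()['q']
for k,(th,zl) in enumerate([(1.387,85),(1.28,105),(1.17,125),(1.06,145),(.95,160),(.84,175),(.73,190),(.62,205),(.51,215),(.4,225),(.29,230),(.18,235),(.07,235),(0,235)]):
    Rt=pose([0,0,0],psi,(-th,0,0)); p=tw(0,-30+2*k,zl)-Rt[:3,:3]@lip; B=pose(p,psi,(-th,0,0)); qn,e,a=feas(B,q); print(rel(prev,B).round(1).tolist()[:3],rel(prev,B).round(3).tolist()[3:],p.round(3),'dq',abs(qn-q).max().round(2),round(e,4)); prev=B;q=qn
E
```

```text
[1.6, -5.5, -21.0] [-0.0, 0.001, -0.005] [ 0.572 -0.134  0.219] dq 0.04 0.0
[0.0, 9.2, -15.9] [0.107, 0.0, 0.0] [ 0.575 -0.146  0.233] dq 0.1 0.0
[0.0, 7.6, -15.0] [0.11, 0.0, -0.0] [ 0.577 -0.157  0.245] dq 0.11 0.0
[0.0, 5.6, -14.1] [0.11, 0.0, 0.0] [ 0.58  -0.168  0.256] dq 0.12 0.0
[0.0, 6.2, -8.6] [0.11, 0.0, 0.0] [ 0.582 -0.177  0.26 ] dq 0.13 0.0
[0.0, 4.9, -7.5] [0.11, -0.0, -0.0] [ 0.584 -0.185  0.263] dq 0.15 0.0
[0.0, 3.8, -6.3] [0.11, -0.0, 0.0] [ 0.585 -0.192  0.265] dq 0.16 0.0
[0.0, 2.8, -5.0] [0.11, 0.0, -0.0] [ 0.586 -0.198  0.267] dq 0.16 0.0
[0.0, 6.0, -0.6] [0.11, -0.0, -0.0] [ 0.587 -0.202  0.262] dq 0.15 0.0
[0.0, 5.6, 0.4] [0.11, 0.0, 0.0] [ 0.588 -0.204  0.257] dq 0.14 0.0
[0.0, 9.9, 3.4] [0.11, -0.0, -0.0] [ 0.588 -0.204  0.247] dq 0.13 0.0
[0.0, 9.9, 4.0] [0.11, -0.0, 0.0] [ 0.587 -0.203  0.236] dq 0.11 0.0
[0.0, 14.9, 5.5] [0.11, 0.0, 0.0] [ 0.587 -0.201  0.22 ] dq 0.1 0.0
[0.0, 9.6, 4.1] [0.07, 0.0, 0.0] [ 0.586 -0.197  0.21 ] dq 0.05 0.0
```

```bash
python3 -m inch '[[1.6,-5.5,-21,0,0,-0.005],[0,9.2,-15.9,0.107,0,0],[0,7.6,-15,0.11,0,0],[0,5.6,-14.1,0.11,0,0],[0,6.2,-8.6,0.11,0,0],[0,4.9,-7.5,0.11,0,0],[0,3.8,-6.3,0.11,0,0],[0,2.8,-5,0.11,0,0],[0,6,-0.6,0.11,0,0],[0,5.6,0.4,0.11,0,0],[0,9.9,3.4,0.11,0,0],[0,9.9,4,0.11,0,0]]'; python3 -m inch '[[0,9,5.5,0.11,0,0],[0,0,4,0.07,0,0]]';python3 chk.py; python3 - <<'E'
from plan import *
T=T_tool(); A=pose(T[:3,3],-17.2); show(T,A); B=pose([.5,.285,.2],-17.2); show(A,B); A=pose(T[:3,3],12.33); show(T,A); show(A,pose([.5,.285,.2],12.33))
E
```

```text
clock: 7.95
tool_pos: [0.5873, -0.2048, 0.2372]
eef_rot: [0.763, 0.082, -0.069, -0.637]
contact_force: [-0.1, -0.3, -1.4]
opening: 0.149
clock: 8.12
tool_pos: [0.5838, -0.1996, 0.2245]
eef_rot: [-0.703, -0.072, 0.076, 0.703]
contact_force: [-0.0, -1.8, -0.7]
opening: 0.149
8.1167 [ 0.37  0.7  -0.22  1.6   0.18  0.87  0.3 ] [-0.  -1.8 -0.7]
tcp tray [  -2.8 -146.1  224.5] lip tray [ -2.   -5.6 249.3]
rv [0.001 0.005 0.006]
 [0.0, -0.0, 0.0, 0.0003, 0.5109, -0.0057]
 [-223.3446, 24.5008, 438.1544, 0.0, -0.0, 0.0]
 [0.0, -0.0, 0.0, -0.0012, -0.0045, -0.0055]
 [21.6256, 24.5008, 491.3191, 0.0, 0.0, 0.0]
```

```bash
python3 -m inch '[[1,0,20,0,0,-0.005],[1.6,0,35,0,0,0],[1.6,1,39,0,0,0],[1.6,1,39,0,0,0],[1.6,1,39,0,0,0],[1.6,1,39,0,0,0],[1.6,1,39,0,0,0],[1.6,2,39,0,0,0],[1.6,2,39,0,0,0],[1.6,2,39,0,0,0],[1.6,2,39,0,0,0],[1.6,2,39,0,0,0]]'; python3 -m inch '[[1,2,30,0,0,0],[1,2,16,0,0,0],[0,0,0,0,0.102,0],[0,0,0,0,0.102,0],[0,0,0,0,0.102,0],[0,0,0,0,0.102,0],[0,0,0,0,0.102,0],[0,0,0,0,0,0]]'; python3 - <<'E'
from plan import *
s=log(); T=T_tool(); print(s['q'].round(2),T[:3,3]); print(T[:3,:3].round(3)); sd=snap('side'); save('side5.png',sd['img'])
B=T.copy(); B[:3,:3]=pose([0,0,0],-17.2)[:3,:3]; B[2,3]=.0164; show(T,B)
w=snap('wrist'); save('wrist5.png',w['img'])
E
```

```text
clock: 9.12
tool_pos: [0.508, 0.2431, 0.2097]
eef_rot: [0.704, 0.077, -0.075, -0.702]
contact_force: [0.6, -0.8, -1.5]
opening: 0.152
clock: 9.78
tool_pos: [0.5007, 0.2871, 0.2056]
eef_rot: [0.7, -0.104, 0.106, -0.699]
contact_force: [-0.1, -0.4, -1.1]
opening: 0.149
[-0.61  0.66  0.01  1.76 -0.    0.72 -0.89] [0.5007128  0.28706765 0.20557411]
[[ 0.956  0.003  0.293]
 [-0.293 -0.003  0.956]
 [ 0.003 -1.    -0.002]]
 [-0.6001, 189.1728, 0.3418, 0.0018, 0.0029, 0.0032]
```

View pics/side5.png

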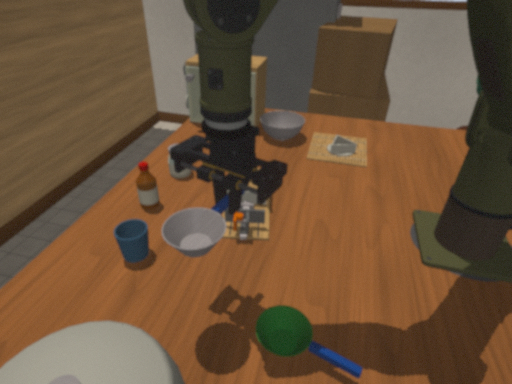

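View pics/wrist5.png

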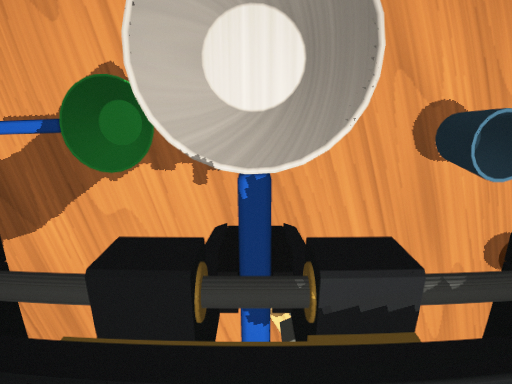

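```bash
python3 -m inch '[[0,38,0,0.002,0.003,0.003],[0,38,0,0,0,0],[0,38,0,0,0,0],[0,33,0,0,0,0],[0,20,0,0,0,0],[0,10,0,0,0,0],[0,6,0,0,0,0],[0,3,0,0,0,0],[0,0,0,0,0,0]]'; python3 - <<'E'
from plan import *
s=log(); T=T_tool(); print(T[:3,3],s['contact_force']); print(T[:3,:3].round(4))
E
```

```text
clock: 10.63
tool_pos: [0.5007, 0.2897, 0.0192]
eef_rot: [-0.699, 0.104, -0.104, 0.7]
contact_force: [-0.1, 0.4, -0.4]
opening: 0.147
[0.50072643 0.28968747 0.01918895] [-0.05794218  0.40960597 -0.41282134]
[[ 9.570e-01 -1.000e-04  2.902e-01]
 [-2.902e-01  2.300e-03  9.570e-01]
 [-7.000e-04 -1.000e+00  2.200e-03]]
```

```bash
python3 -m inch '[[0,1.5,0,0,0,0],[0,1.5,0,0,0,0],[0,0.5,0,0,0,0],[0,0,0,0,0,0]]'; python3 -m inch '[[0,0,0,0,0,0],[0,0,0,0,0,0],[0,0,0,0,0,0],[0,0,0,0,0,0]]' 45; python3 -m inch '[[0,-10,0,0,0,0],[0,-25,0,0,0,0],[0,-38,0,0,0,0],[0,-40,0,0,0,0],[0,-40,0,0,0,0],[0,-40,0,0,0,0]]'; python3 - <<'E'
from plan import *
s=log(); T=T_tool(); print(T[:3,3],s['contact_force'],s['q'].round(2)); w=snap('wrist'); save('wrist6.png',w['img'])
E
```

```text
clock: 10.97
tool_pos: [0.5006, 0.2899, 0.0156]
eef_rot: [-0.699, 0.104, -0.104, 0.7]
contact_force: [0.1, 0.5, 0.2]
opening: 0.153
clock: 11.3
tool_pos: [0.5001, 0.2896, 0.0151]
eef_rot: [-0.699, 0.104, -0.103, 0.7]
contact_force: [0.5, 0.2, -0.3]
opening: 0.425
clock: 11.8
tool_pos: [0.4999, 0.2889, 0.2106]
eef_rot: [-0.699, 0.104, -0.103, 0.7]
contact_force: [0.6, 0.6, -0.1]
opening: 0.512
[0.49985988 0.28890793 0.21062217] [ 0.61747965  0.57621479 -0.14991142] [-0.61  0.66  0.    1.75 -0.01  0.73 -0.89]
```

View pics/wrist6.png

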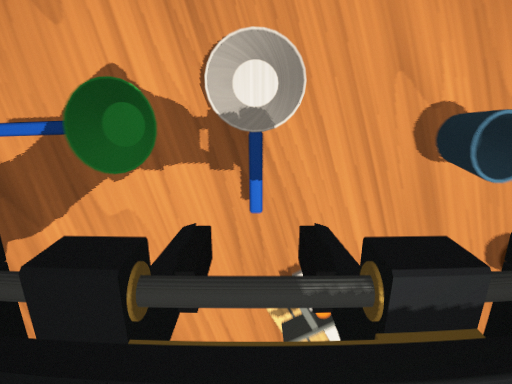

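```bash
python3 - <<'E'
from plan import *
w=pickle.load(open('wrist1.pkl','rb')); tfc=np.array(w['tool_from_camera']); K=w['mtx'];print(tfc.round(3).tolist())
q0=r.get_state()['q']; rng=np.random.default_rng(1)
for flip in (0,180):
  for z in (28,38,45):
    for tilt in (-10,0,10):
      B=pose(tw(0,56-49+102+10,z),12.33+flip,(np.radians(tilt),0,0))
      s=dict(w); s['wfc']=B@tfc
      uv=proj(s,[tw(50,7,50),tw(59,7,53),tw(-50,7,50)])
      best=None
      for k in range(6):
        q,e,a=ik(B[:3,3],B[:3,:3],q0 if k==0 else rng.uniform(LO,HI),w=1e-3)
        if e<.001 and a<.01 and (best is None or abs(q-q0).max()<best[0]): best=(abs(q-q0).max().round(2),q.round(2))
      print(flip,z,tilt,uv.round().tolist(),best)
E
```

```text
[[1.0, 0.0, 0.001, 0.0], [-0.001, -0.266, 0.964, -0.146], [0.001, -0.964, -0.266, 0.068], [0.0, 0.0, 0.0, 1.0]]
0 28 -10 [[333.0, 405.0], [348.0, 409.0], [176.0, 405.0]] (np.float64(0.48), array([-0.36,  0.93,  0.09,  1.99,  0.42,  0.26, -0.5 ]))
0 28 0 [[341.0, 432.0], [358.0, 437.0], [168.0, 432.0]] (np.float64(0.52), array([-0.12,  0.92, -0.13,  1.97,  0.4 ,  0.27, -0.37]))
0 28 10 [[351.0, 460.0], [370.0, 464.0], [158.0, 460.0]] (np.float64(0.72), array([ 0.11,  0.95, -0.35,  1.94,  0.35,  0.32, -0.22]))
0 38 -10 [[330.0, 390.0], [345.0, 394.0], [179.0, 390.0]] (np.float64(0.46), array([-0.35,  0.91,  0.08,  1.99,  0.42,  0.28, -0.5 ]))
0 38 0 [[337.0, 417.0], [353.0, 421.0], [172.0, 417.0]] (np.float64(0.51), array([-0.11,  0.9 , -0.15,  1.97,  0.41,  0.3 , -0.38]))
0 38 10 [[346.0, 444.0], [364.0, 447.0], [163.0, 444.0]] (np.float64(0.72), array([ 0.12,  0.93, -0.36,  1.94,  0.34,  0.34, -0.21]))
0 45 -10 [[328.0, 380.0], [342.0, 384.0], [181.0, 380.0]] (np.float64(0.44), array([-0.35,  0.9 ,  0.07,  1.99,  0.42,  0.3 , -0.49]))
0 45 0 [[335.0, 407.0], [350.0, 410.0], [174.0, 4
[... 718 characters left out ...]
  0.25,  1.96, -0.95,  0.46, -2.11]))
180 38 0 [[129.0, -7.0], [104.0, -9.0], [380.0, -7.0]] (np.float64(1.31), array([-0.43,  0.95,  0.4 ,  1.99, -0.95,  0.4 , -2.2 ]))
180 38 10 [[146.0, 6.0], [124.0, 4.0], [364.0, 6.0]] (np.float64(1.41), array([-0.63,  1.01,  0.57,  2.  , -0.95,  0.37, -2.3 ]))
180 45 -10 [[117.0, -11.0], [89.0, -11.0], [393.0, -11.0]] (np.float64(1.22), array([-0.25,  0.93,  0.27,  1.96, -0.95,  0.48, -2.11]))
180 45 0 [[136.0, -2.0], [112.0, -3.0], [374.0, -1.0]] (np.float64(1.31), array([-0.44,  0.94,  0.42,  1.99, -0.95,  0.42, -2.2 ]))
180 45 10 [[151.0, 13.0], [130.0, 11.0], [359.0, 13.0]] (np.float64(1.41), array([-0.64,  1.  ,  0.59,  2.  , -0.95,  0.39, -2.3 ]))
```

```bash
python3 - <<'E'
from plan import *
T=T_tool(); A=pose(T[:3,3],12.33); show(T,A); B=pose(tw(5,75,230),12.33); show(A,B); print(feas(B,r.get_state()['q']))
E
```

```text
[0.0, 0.0, -0.0, -0.0098, -0.5106, 0.0103]
 [-19.1299, -11.6473, -275.5381, 0.0, 0.0, 0.0]
(array([-0.00546191,  0.59498394, -0.1824798 ,  1.82037333,  0.15147237,
        0.73971344, -0.05418872]), np.float64(2.4101665522319134e-07), np.float64(1.744778093897365e-06))
```

```bash
python3 -m inch '[[0,-2,0,-0.002,-0.102,0.002],[0,-2,0,-0.002,-0.102,0.002],[0,-2,0,-0.002,-0.102,0.002],[0,-2,0,-0.002,-0.102,0.002],[0,-2,0,-0.002,-0.102,0.002],[-2.7,0,-38,0,0,0],[-2.7,0,-39,0,0,0],[-2.7,0,-39,0,0,0],[-2.7,0,-39,0,0,0],[-2.7,0,-39,0,0,0],[-2.7,0,-39,0,0,0],[-2.7,0,-39,0,0,0]]' 60 ; python3 -m inch '[[0,0,-4,0,0,0],[0,0,0,0,0,0],[0,0,0,0,0,0]]'; python3 - <<'E'
from plan import *
s=log(); T=T_tool(); print(w2t(T[:3,3]),s['q'].round(2)); w=snap('wrist'); pickle.dump(w,open('wrist7.pkl','wb')); save('wrist7.png',cv2.resize(w['img'],(800,600),interpolation=cv2.INTER_CUBIC))
sc=snap('scene'); pickle.dump(sc,open('scene7.pkl','wb')); save('scene7.png',cv2.resize(sc['img'][150:250,200:340],(800,571),interpolation=cv2.INTER_CUBIC))
E
```

```text
clock: 12.85
tool_pos: [0.5398, 0.0175, 0.2202]
eef_rot: [0.705, 0.072, -0.08, -0.701]
contact_force: [0.2, 0.2, -0.6]
opening: 0.679
clock: 13.1
tool_pos: [0.5407, 0.0162, 0.22]
eef_rot: [0.705, 0.072, -0.08, -0.701]
contact_force: [0.3, 0.2, -0.0]
opening: 0.681
[  1.22277135  73.96005003 220.00112371] [-0.01  0.61 -0.18  1.83  0.17  0.73 -0.07]
```

View pics/wrist7.png

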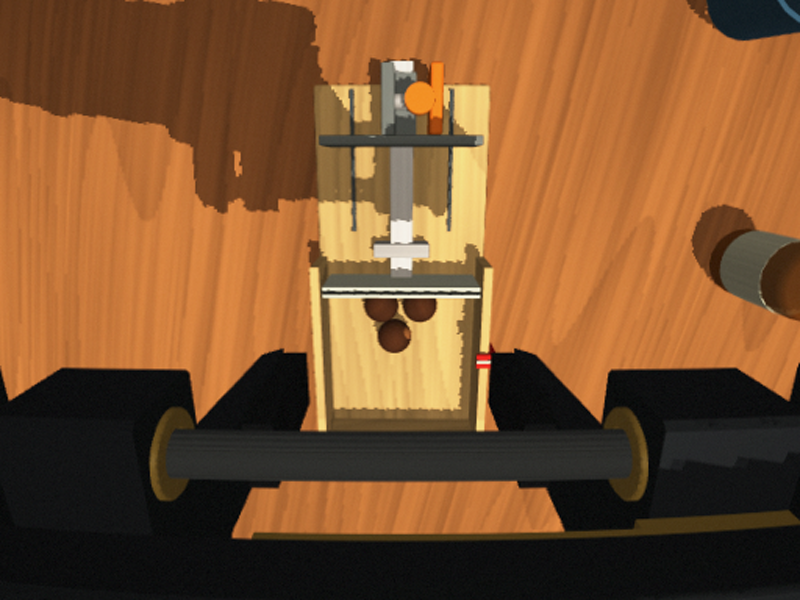

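View pics/scene7.png

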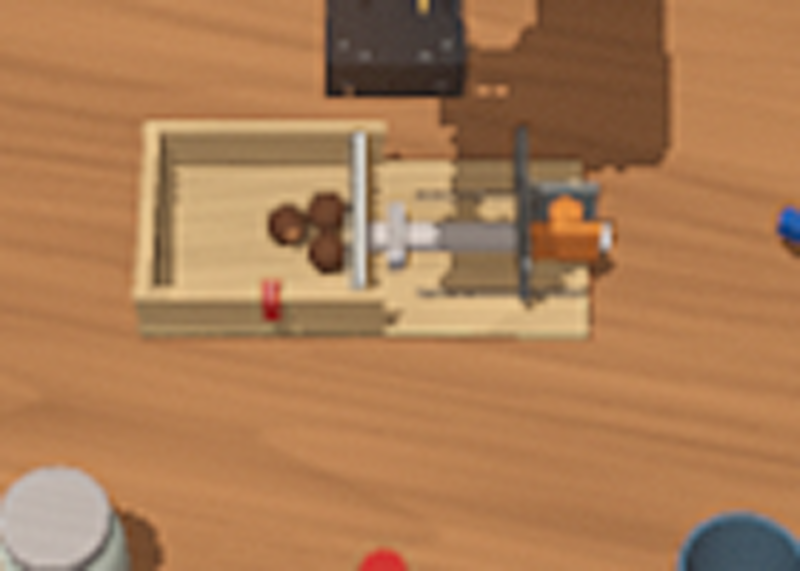

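All three chestnuts lie in the trough: wrist view (381,307), (420,307) and (394,335). The black line is at row 292, the mark at (484,361), the cross plate at row 141 and the lever at (438,98).

```bash
python3 - <<'E'
from meas import *; from tray import *
w=pickle.load(open('wrist7.pkl','rb'))
g=cv2.cvtColor(w['img'],cv2.COLOR_RGB2GRAY).astype(float)
L=subline(w,range(212,304,4),lambda u:187.2,3); print(L[:,1].round(1))
P=onplane(w,L,.050); pt=np.array([w2t(p) for p in P]); A=np.polyfit(pt[:,0],pt[:,1],1); print('line in tray frame slope,off',A,np.abs(np.polyval(A,pt[:,0])-pt[:,1]).max())
print(g[222:242,303:318].astype(int))
C=cloud(w)
t=((C-TR).reshape(-1,3)@np.c_[EX,EY,[0,0,1]]).reshape(C.shape)*1e3
hs=cv2.cvtColor(w['img'],cv2.COLOR_RGB2HSV)
m=(t[:,:,2]>56)&(t[:,:,1]>140)&(t[:,:,1]<230)&(abs(t[:,:,0])<80)
o=m&(hs[:,:,1]>180)&(hs[:,:,0]<20); gr=m&~o
for n,k in (('orange',o),('grey',gr),('plate',gr&(t[:,:,1]<162))):
    q=t[k]; print(n,len(q),np.percentile(q,[2,10,50,90,98],axis=0).round(1).T.tolist())
m=(abs(t[:,:,2]-48)<3)&(t[:,:,1]>-70)&(t[:,:,1]<40)&(abs(t[:,:,0])<75); h,e=np.histogram(t[m][:,0],np.arange(-75,75,1)); print([(int(e[i]),int(h[i])) for i in range(len(h)) if h[i]>3])
E
```

```text
[186.8 187.  186.9 187.  186.8 186.9 186.9 186.9 187.1 186.9 187.2 186.9
 187.2 186.9 187.2 186.9 187.1 187.1 187.1 187.3 187.2 187.3 187.1]
line in tray frame slope,off [-3.02571164e-04  5.62900467e+01] 0.20521664716667942
[[ 67  64  66  63 167 211 214 215 215 183  79  36  77 126 131]
 [ 66  63  65  64 169 211 215 215 215 184  75  33  33 111 128]
 [ 65  65  64  65 165 205 211 210 213 178  74  33  30  71 120]
 [ 67  63  64  63  97 114 115 143 186 110  47  36  27  25  83]
 [ 68  58  52  50  68  72  74  76  74  60  42  19  12  14  10]
 [ 66  57  69  74  76  76  74  76  76  78  75  31  12  14  14]
 [ 67  52  96  99 100 101 101  99  99 100  98  40  13  10  11]
 [ 66  49  91  98 100 101  99 100  99  98  97  35   9  13  11]
 [ 66  50  87 111 123 127 131 131 130 105  99  34   9   9  12]
 [ 68  54 198 216 217 217 217 219 217 217 211  66   8  12  13]
 [ 66  56 213 226 227 227 226 225 226 226 183  51  11   9  10]
 [ 66  61 105 111 110 108 108 107 109 109  91  28   8  12   6]
 [ 67  62  97 100 101 102 100 102 101 101  85  25   9  11  13]
 [ 67  67  97 103 130 135 136 136 137 115  90  25  13  10
[... 187 characters left out ...]
 9  10]
 [ 67  63  64 137 206 212 211 211 203 137  65  16  12  12   7]
 [ 66  62  65 148 206 212 213 213 196 135  48  12  11  10   9]
 [ 65  65  63 157 207 212 213 212 196 134  47  14  10   8  12]]
orange 853 [[2.7, 2.7, 15.8, 23.5, 25.1], [142.3, 142.3, 176.0, 190.7, 197.4], [59.8, 60.9, 62.5, 365.3, 365.3]]
grey 2393 [[-42.5, -14.1, 2.7, 16.2, 43.6], [142.3, 142.3, 142.3, 173.6, 194.3], [57.9, 59.6, 365.3, 365.3, 365.3]]
plate 2054 [[-43.3, -18.8, 2.7, 20.9, 44.4], [142.3, 142.3, 142.3, 156.3, 158.1], [57.3, 60.9, 365.3, 365.3, 365.3]]
[(-62, 14), (-61, 64), (-60, 64), (-59, 67), (-58, 65), (-57, 66), (-56, 65), (53, 4), (56, 68), (57, 55), (58, 58), (59, 58), (60, 55), (61, 59), (62, 19)]
```

```bash
python3 - <<'E'
from meas import *; from plan import *
w=pickle.load(open('wrist7.pkl','rb'))
M=onplane(w,[(309,231.41)],.053); print('mark',w2t(M[0])); Lp=onplane(w,[(300,187.2)],.05); print('line@50',w2t(Lp[0]))
# depth check
C=cloud(w); print('mark z',C[229:232,306:312,2].mean(),'line wall z',C[186:189,240:290,2].mean(), 'plate top z',np.median(C[89:92,220:300,2]))
T=T_tool(); B=pose(tw(0,158+22,100),12.33); show(T,B); print(feas(B,r.get_state()['q']))
E
```

```text
mark [58.24220145  7.00496837 53.        ]
line@50 [46.71855945 56.28069361 50.        ]
mark z 0.05285114572449751 line wall z 0.050196125337541586 plate top z 0.06167283680116775
 [0.353, 119.5056, 104.7066, 0.0039, 0.0034, -0.0125]
(array([-0.26216645,  0.7844383 , -0.08626996,  1.9663758 ,  0.15804201,
        0.3970953 , -0.25402894]), np.float64(1.7575048843301583e-07), np.float64(1.0353811651751419e-06))
```

```bash
python3 -m inch '[[0.4,20,28,0.004,0.003,-0.012],[0,30,30,0,0,0],[0,30,30,0,0,0],[0,25,18,0,0,0],[0,14,3,0,0,0],[0,0,0,0,0,0],[0,0,0,0,0,0]]' 62; python3 - <<'E'
from plan import *
s=log(); T=T_tool(); print(w2t(T[:3,3]),s['q'].round(2)); w=snap('wrist'); save('wrist8.png',w['img']); show(T,pose(tw(0,180,30),12.33)); show(T,pose(tw(0,182,80),12.33))
E
```

```text
clock: 13.78
tool_pos: [0.5174, 0.1224, 0.1012]
eef_rot: [0.703, 0.075, -0.077, -0.703]
contact_force: [0.7, -0.2, 0.7]
opening: 0.705
[  1.06119931 182.73490694 101.22527579] [-0.25  0.78 -0.11  1.96  0.2   0.41 -0.3 ]
 [-0.8915, 71.2306, -2.6566, 0.0011, 0.0003, -0.0024]
 [-1.0106, 21.2285, -0.7113, 0.0011, 0.0003, -0.0024]
```

View pics/wrist8.png

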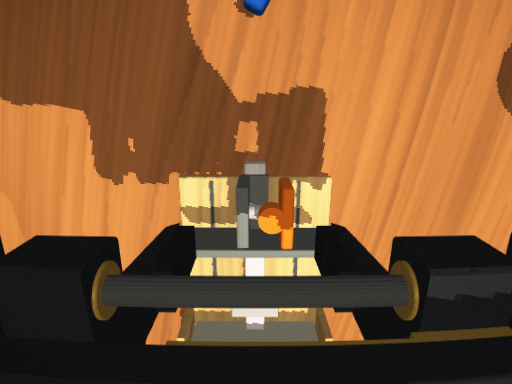

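```bash
python3 -m inch '[[-0.9,20,0,0,0,0],[0,22,0,0,0,0],[0,17,0,0,0,0],[0,9,0,0,0,0],[0,3,0,0,0,0],[0,0,0,0,0,0]]'; python3 - <<'E'
from plan import *
s=log(); T=T_tool(); print(w2t(T[:3,3]),s['contact_force']); print('to 168:',rel(T,pose(tw(0,168,30),12.33)).round(4))
E
```

```text
clock: 14.33
tool_pos: [0.5177, 0.1203, 0.031]
eef_rot: [0.704, 0.075, -0.075, -0.703]
contact_force: [1.2, -0.2, -0.4]
opening: 0.706
[  0.97452943 180.5325378   30.96111265] [ 1.16586856 -0.17679872 -0.38495615]
to 168: [-9.29200e-01  9.79700e-01 -1.25345e+01  1.50000e-03 -3.70000e-03
 -2.00000e-04]
```

Now a slow push towards −y, one row at a time around contact, to find where the fingers meet the plate.

```bash
cat > st.py <<'E'
from plan import *
s=log(); T=T_tool(); p=w2t(T[:3,3]); f=s['contact_force']; print('clk %.2f'%s['clock'],'tray',p.round(2),'F tray',np.round([f@EX,f@EY,f[2]],1),'open %.3f'%s['opening'],'rv',rel(T,pose(T[:3,3],12.33))[3:].round(3))
E
python3 -m inch '[[-0.9,0.5,-6,0,-0.003,0]]'>/dev/null; python3 st.py
for i in 1 2 3 4 5; do python3 -m inch '[[0,0,-2,0,0,0]]' >/dev/null; python3 st.py; done
```

```text
clk 14.42 tray [  0.8  176.11  31.15] F tray [-0.1  0.2  0.8] open 0.699 rv [-0.     0.002  0.002]
clk 14.50 tray [1.3000e-01 1.7171e+02 3.1100e+01] F tray [ 0.  -0.9 -0.2] open 0.702 rv [ 0.002 -0.001  0.001]
clk 14.58 tray [1.2000e-01 1.7004e+02 3.0970e+01] F tray [ 1.  -0.2  0.2] open 0.702 rv [ 0.002 -0.001  0.001]
clk 14.67 tray [1.0000e-01 1.6916e+02 3.0810e+01] F tray [0.5 4.7 3.8] open 0.706 rv [ 0.    -0.     0.001]
clk 14.75 tray [1.0000e-01 1.6878e+02 3.0730e+01] F tray [-0.9  6.3  3.3] open 0.706 rv [-0.001  0.001  0.001]
clk 14.83 tray [1.0000e-01 1.6735e+02 3.0700e+01] F tray [-0.4  5.3  4.6] open 0.703 rv [-0.002  0.001  0.   ]
```

```bash
python3 -m inch '[[0,0,-4,0,0,0],[0,0,-6,0,0,0],[0,0,-6,0,0,0],[0,0,-6,0,0,0],[0,0,-6,0,0,0],[0,0,-4,0,0,0],[0,0,-3,0,0,0],[0,0,0,0,0,0],[0,0,0,0,0,0]]' >/dev/null; python3 st.py
```

```text
clk 15.58 tray [9.0000e-02 1.3262e+02 3.0660e+01] F tray [-1.2  5.9  3.9] open 0.706 rv [-0.002  0.001  0.   ]
```

```bash
python3 -m inch '[[0,0,-4,0,0,0],[0,0,-4,0,0,0],[0,0,-2,0,0,0],[0,0,-1,0,0,0],[0,0,0,0,0,0],[0,0,0,0,0,0]]' >/dev/null; python3 st.py; python3 - <<'E'
from h import *
sc=snap('scene'); pickle.dump(sc,open('scene9.pkl','wb')); save('scene9.png',cv2.resize(sc['img'][150:250,200:340],(800,571),interpolation=cv2.INTER_CUBIC))
w=snap('wrist'); save('wrist9.png',w['img'])
sd=snap('side'); pickle.dump(sd,open('side9.pkl','wb')); save('side9.png',cv2.resize(sd['img'][140:260,180:320],(700,600),interpolation=cv2.INTER_CUBIC))
E
```

```text
clk 16.08 tray [8.0000e-02 1.2228e+02 3.0680e+01] F tray [-0.5  7.5  4.1] open 0.702 rv [-0.003  0.002  0.   ]
```

View pics/scene9.png

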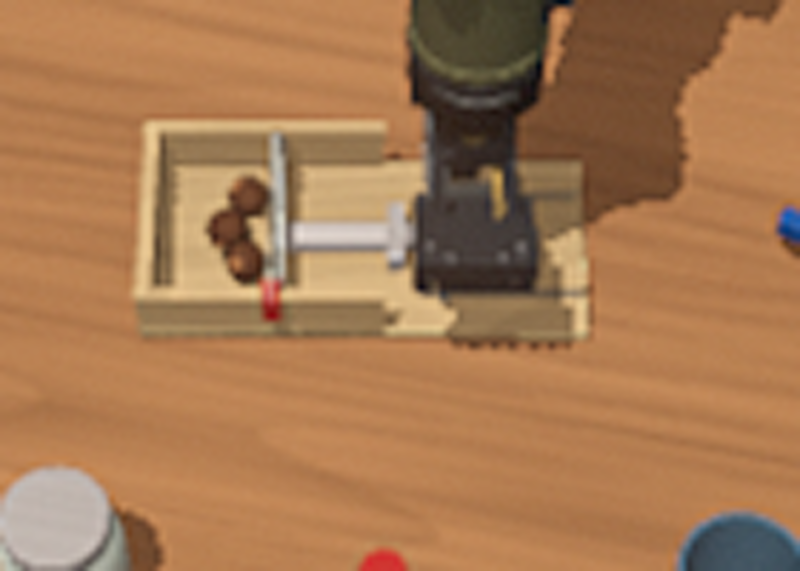

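View pics/side9.png

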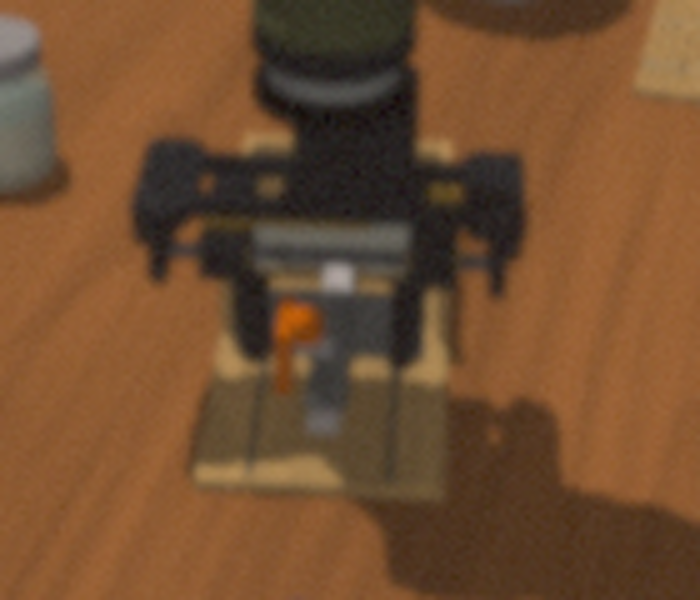

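View pics/wrist9.png

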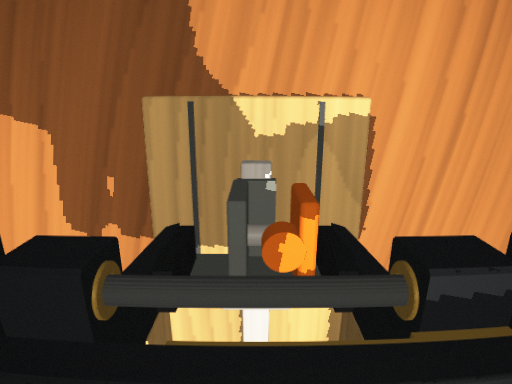

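```bash
cat > scl.py <<'E'
from meas import *; from tray import *
import sys
def sample(s,x,ys,z):
    uv=proj(s,np.array([tw(x,y,z) for y in ys])).astype(np.float32)
    g=cv2.cvtColor(s['img'],cv2.COLOR_RGB2GRAY); rg=s['img'][:,:,1]
    return cv2.remap(rg,uv[:,0].reshape(-1,1),uv[:,1].reshape(-1,1),cv2.INTER_CUBIC).ravel()
for f in sys.argv[1:]:
    s=pickle.load(open(f,'rb')); c=56 if '7' in f else 10
    ys=np.arange(c-12,c+13,1.0)
    pr=np.mean([sample(s,x,ys,50).astype(float) for x in (44,47,50)] if 1 else 0,axis=0)
    print(f,'wall',dict(zip(ys.astype(int),pr.astype(int))))
    ys=np.arange(-6,20,1.0); pr=np.mean([sample(s,x,ys,53).astype(float) for x in (56,58,60,62)],axis=0)
    print('  mark G',dict(zip(ys.astype(int),pr.astype(int))))
E
python3 scl.py scene7.pkl scene9.pkl
```

```text
scene7.pkl wall {np.int64(44): np.int64(148), np.int64(45): np.int64(148), np.int64(46): np.int64(150), np.int64(47): np.int64(155), np.int64(48): np.int64(163), np.int64(49): np.int64(171), np.int64(50): np.int64(175), np.int64(51): np.int64(175), np.int64(52): np.int64(170), np.int64(53): np.int64(166), np.int64(54): np.int64(166), np.int64(55): np.int64(166), np.int64(56): np.int64(168), np.int64(57): np.int64(176), np.int64(58): np.int64(192), np.int64(59): np.int64(205), np.int64(60): np.int64(200), np.int64(61): np.int64(172), np.int64(62): np.int64(133), np.int64(63): np.int64(103), np.int64(64): np.int64(89), np.int64(65): np.int64(93), np.int64(66): np.int64(107), np.int64(67): np.int64(123), np.int64(68): np.int64(137)}
  mark G {np.int64(-6): np.int64(188), np.int64(-5): np.int64(192), np.int64(-4): np.int64(195), np.int64(-3): np.int64(194), np.int64(-2): np.int64(189), np.int64(-1): np.int64(184), np.int64(0): np.int64(173), np.int64(1): np.int64(153), np.int64(2): np.int64(132), np.int64(3): np.int64(112), np.int64(4): np.int64(100), np.int64(5): np.int64(103), np.int64
[... 1166 characters left out ...]
): np.int64(189), np.int64(-4): np.int64(192), np.int64(-3): np.int64(191), np.int64(-2): np.int64(186), np.int64(-1): np.int64(180), np.int64(0): np.int64(169), np.int64(1): np.int64(151), np.int64(2): np.int64(131), np.int64(3): np.int64(114), np.int64(4): np.int64(104), np.int64(5): np.int64(108), np.int64(6): np.int64(118), np.int64(7): np.int64(122), np.int64(8): np.int64(110), np.int64(9): np.int64(93), np.int64(10): np.int64(83), np.int64(11): np.int64(91), np.int64(12): np.int64(110), np.int64(13): np.int64(135), np.int64(14): np.int64(158), np.int64(15): np.int64(170), np.int64(16): np.int64(176), np.int64(17): np.int64(180), np.int64(18): np.int64(181), np.int64(19): np.int64(177)}
```

```bash
python3 -m inch '[[0,0,-1.5,0,0,0],[0,0,-0.8,0,0,0],[0,0,0,0,0,0],[0,0,0,0,0,0]]' >/dev/null; python3 st.py; python3 - <<'E'
from h import *
sc=snap('scene'); pickle.dump(sc,open('scene10.pkl','wb')); save('scene10.png',cv2.resize(sc['img'][165:215,215:285],(800,571),interpolation=cv2.INTER_CUBIC))
E
python3 scl.py scene10.pkl | sed 's/np.int64(\([-0-9]*\))/\1/g'
```

```text
clk 16.57 tray [7.0000e-02 1.2034e+02 3.0700e+01] F tray [-0.7  7.9  5.2] open 0.700 rv [-0.003  0.002  0.   ]
scene10.pkl wall {-2: 53, -1: 56, 0: 67, 1: 86, 2: 106, 3: 125, 4: 144, 5: 156, 6: 160, 7: 157, 8: 146, 9: 130, 10: 112, 11: 96, 12: 85, 13: 79, 14: 78, 15: 82, 16: 92, 17: 107, 18: 118, 19: 128, 20: 143, 21: 158, 22: 170}
  mark G {-6: 187, -5: 190, -4: 193, -3: 191, -2: 186, -1: 181, 0: 169, 1: 151, 2: 133, 3: 116, 4: 106, 5: 109, 6: 119, 7: 122, 8: 111, 9: 94, 10: 84, 11: 93, 12: 113, 13: 137, 14: 159, 15: 170, 16: 175, 17: 179, 18: 182, 19: 182}
```

View pics/scene10.png

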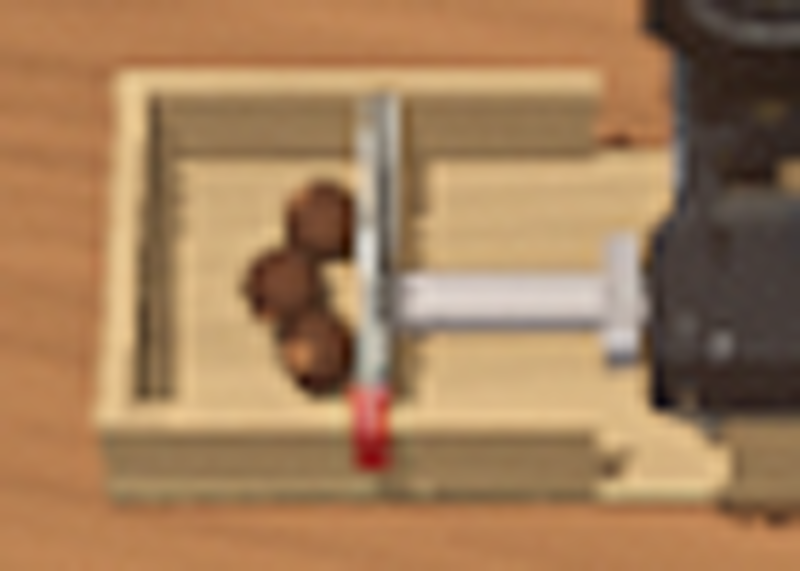

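```bash
python3 -m inch '[[0,0,-0.6,0,0,0],[0,0,0,0,0,0],[0,0,0,0,0,0]]' >/dev/null; python3 st.py
```

```text
clk 16.87 tray [7.0000e-02 1.1987e+02 3.0680e+01] F tray [-0.6  8.6  5.3] open 0.705 rv [-0.003  0.002  0.   ]
```

```bash
for i in 1 2 3; do python3 -m inch '[[0,0,0,0,0,0],[0,0,0,0,0,0]]' 0 30 >/dev/null; python3 st.py; done; python3 - <<'E'
from h import *
w=snap('wrist'); save('wrist11.png',w['img']); pickle.dump(w,open('wrist11.pkl','wb'))
sc=snap('scene'); pickle.dump(sc,open('scene11.pkl','wb')); save('scene11.png',cv2.resize(sc['img'][165:215,215:285],(800,571),interpolation=cv2.INTER_CUBIC))
E
python3 st.py;python3 scl.py scene11.pkl | sed 's/np.int64(\([-0-9]*\))/\1/g'
```

```text
clk 17.03 tray [ -0.2  119.85  30.31] F tray [ 2.7  7.1 -4.9] open 0.580 rv [-0.003  0.002 -0.   ]
clk 17.20 tray [  1.87 119.9   30.21] F tray [ 2.5  8.5 -4.9] open 0.425 rv [-0.004  0.002  0.004]
clk 17.37 tray [  0.81 119.83  30.14] F tray [-3.2  8.4  4.1] open 0.272 rv [-0.003  0.002  0.001]
clk 17.47 tray [  0.5  119.85  30.21] F tray [ 0.4  7.8 -1.1] open 0.266 rv [-0.003  0.003  0.001]
scene11.pkl wall {-2: 56, -1: 63, 0: 74, 1: 84, 2: 91, 3: 102, 4: 119, 5: 135, 6: 149, 7: 162, 8: 171, 9: 172, 10: 164, 11: 144, 12: 117, 13: 94, 14: 82, 15: 82, 16: 91, 17: 104, 18: 115, 19: 129, 20: 145, 21: 161, 22: 173}
  mark G {-6: 187, -5: 190, -4: 193, -3: 191, -2: 186, -1: 181, 0: 169, 1: 151, 2: 133, 3: 115, 4: 105, 5: 109, 6: 119, 7: 122, 8: 111, 9: 93, 10: 83, 11: 91, 12: 111, 13: 136, 14: 159, 15: 170, 16: 175, 17: 179, 18: 182, 19: 182}
```

View pics/wrist11.png

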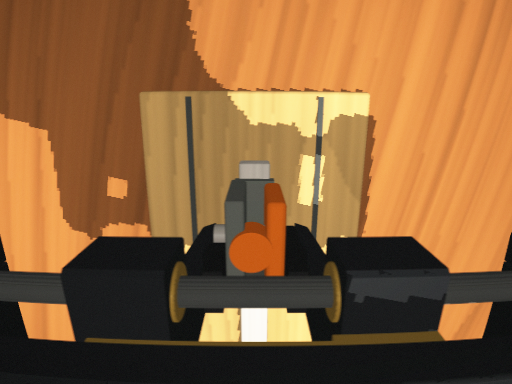

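View pics/scene11.png

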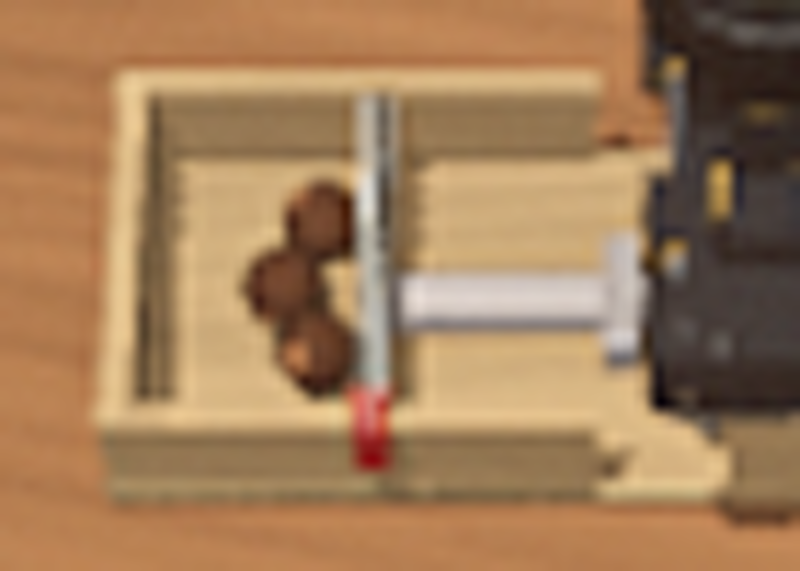

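The lever reads closed: opening 23.4 mm, and the orange plate is now at column 286 in the wrist view. The scene crop shows the wall end at about (375,385), next to the mark at (371,400). I'll check the line again with profiles averaged along the wall.

```bash
cat > prof.py <<'E'
from meas import *; from tray import *
def prof(f,c,h=9,xs=np.arange(-52,53,1.0)):
    s=pickle.load(open(f,'rb')); ys=np.arange(c-h,c+h+.01,.5)
    P=np.array([[tw(x,y,50) for y in ys] for x in xs]); uv=proj(s,P.reshape(-1,3)).reshape(len(xs),len(ys),2).astype(np.float32)
    img=s['img'].astype(np.float32).sum(2)/3
    v=cv2.remap(img,uv[:,:,0],uv[:,:,1],cv2.INTER_LINEAR)
    return ys,np.median(v,axis=0),v
for f,c,l in (('scene0.pkl',56,''),('scene7.pkl',56,''),('scene9.pkl',9.5,''),('scene10.pkl',7.5,''),('scene11.pkl',7,'')):
    for nm,xs in (('all',np.arange(-52,53,1.0)),('-x end',np.arange(-52,-25,1.)),('+x end',np.arange(28,53,1.))):
        ys,m,v=prof(f,c,xs=xs); m=v.mean(0)
        print(f,nm,c,[int(a) for a in m[::2]])
E
python3 prof.py
```

```text
scene0.pkl all 56 [105, 105, 106, 105, 102, 98, 94, 105, 119, 132, 142, 148, 155, 159, 140, 120, 101, 102, 110]
scene0.pkl -x end 56 [65, 65, 65, 65, 64, 63, 63, 60, 58, 55, 55, 56, 58, 60, 70, 79, 87, 96, 104]
scene0.pkl +x end 56 [172, 174, 176, 178, 173, 167, 161, 162, 166, 170, 176, 184, 193, 199, 167, 134, 104, 99, 105]
scene7.pkl all 56 [106, 114, 122, 129, 129, 130, 130, 143, 158, 171, 182, 189, 196, 199, 166, 134, 103, 99, 107]
scene7.pkl -x end 56 [123, 123, 124, 123, 120, 118, 116, 135, 153, 172, 183, 190, 196, 198, 163, 131, 100, 94, 100]
scene7.pkl +x end 56 [96, 107, 119, 131, 134, 137, 141, 149, 159, 169, 178, 185, 193, 199, 167, 133, 103, 98, 104]
scene9.pkl all 9.5 [110, 116, 126, 134, 138, 143, 149, 157, 162, 161, 159, 158, 157, 143, 123, 104, 97, 102, 107]
scene9.pkl -x end 9.5 [117, 117, 127, 137, 148, 155, 162, 169, 170, 156, 141, 127, 118, 109, 100, 94, 98, 101, 105]
scene9.pkl +x end 9.5 [78, 98, 117, 132, 136, 140, 144, 143, 142, 140, 144, 151, 157, 155, 135, 115, 96, 96, 98]
scene10.pkl all 7.5 [100, 111, 128, 145, 157, 163, 167, 168, 158, 141, 125, 120, 122, 125, 119, 112, 108, 106, 111]
scene10.pkl -x end 7.5 [125, 136, 147, 156, 156, 157, 157, 152, 145, 137, 132, 141, 151, 159, 145, 127, 108, 98, 102]
scene10.pkl +x end 7.5 [62, 63, 79, 102, 125, 144, 155, 166, 176, 166, 154, 143, 128, 113, 98, 88, 93, 97, 102]
scene11.pkl all 7 [99, 107, 121, 135, 148, 154, 162, 168, 163, 150, 134, 126, 126, 120, 113, 103, 104, 106, 112]
scene11.pkl -x end 7 [120, 132, 146, 159, 164, 166, 169, 166, 147, 128, 109, 111, 118, 126, 128, 119, 111, 103, 104]
scene11.pkl +x end 7 [67, 71, 77, 90, 102, 115, 129, 144, 159, 166, 166, 165, 162, 139, 117, 94, 93, 96, 99]
```

```bash
python3 - <<'E'
from meas import *; from tray import *
for f in ('wrist7.pkl','wrist11.pkl'):
    w=pickle.load(open(f,'rb')); C=cloud(w); t=((C-TR).reshape(-1,3)@np.c_[EX,EY,[0,0,1]]).reshape(C.shape)*1e3
    img=w['img'].astype(int)
    ok=w['range_z']>.05
    # lever/cheek columns in tray frame
    for nm,x0,x1,z0,z1 in (('cheek',-11,-7,56,63),('lever',None,None,57,66),('base -x',-45,-40,3,12),('base+x',42,50,3,12)):
        if nm=='lever':
            hs=cv2.cvtColor(w['img'],cv2.COLOR_RGB2HSV); m=ok&(hs[:,:,1]>180)&(hs[:,:,0]<14)&(t[:,:,2]>z0)&(t[:,:,2]<z1)
            m&=(t[:,:,1]>90)&(abs(t[:,:,0])<40); q=t[m]; 
            print(f,nm,'x',np.percentile(q[:,0],[2,98]).round(1),'y',np.percentile(q[:,1],[1,50,99]).round(1)); continue
        m=ok&(t[:,:,0]>x0)&(t[:,:,0]<x1)&(t[:,:,2]>z0)&(t[:,:,2]<z1)&(t[:,:,1]>100)&(t[:,:,1]<230)
        q=t[m]; 
        if len(q):
            # per column max y
            vv,uu=np.nonzero(m); mx=[t[:,u][m[:,u]][:,1].max() for u in np.unique(uu)]
            print(f,nm,len(q),'ymax',np.round(mx,1),'z',np.median(q[:,2]).round(1))
w=pickle.load(open('wrist11.pkl','rb')); print(cv2.cvtColor(w['img'],cv2.COLOR_RGB2GRAY)[174:192,224:246]); print(cv2.cvtColor(w['img'],cv2.COLOR_RGB2GRAY)[88:98,150:170:2])
w=pickle.load(open('wrist7.pkl','rb')); print(cv2.cvtColor(w['img'],cv2.COLOR_RGB2GRAY)[34:48,240:256]); print(cv2.cvtColor(w['img'],cv2.COLOR_RGB2GRAY)[48:60,210:230:2])
E
```

```text
wrist7.pkl cheek 213 ymax [198.2 199.3 199.4 199.2 199.3] z 59.8
wrist7.pkl lever x [ 5.3 25.3] y [159.  168.9 199. ]
wrist7.pkl base -x 344 ymax [194.7 194.9 194.9 195.  194.9 178.1 128.1] z 7.7
wrist7.pkl base+x 571 ymax [114.8 150.2 194.8 194.7 194.9 194.6 194.8 194.8 194.6 194.7] z 7.7
wrist11.pkl cheek 681 ymax [150.2 150.6 150.7 150.6 150.7 150.8 150.8 150.8 150.7 150.5 151.1 120. ] z 59.9
wrist11.pkl lever x [-8.7 12.1] y [119.7 132.8 150.5]
wrist11.pkl base -x 1342 ymax [193.2 194.8 194.8 194.8 194.7 194.8 194.7 194.7 194.7 194.7 187.5 174.3
 167.8 156.6 149.1 139.2 126.6 115.6 108.7] z 7.7
wrist11.pkl base+x 2071 ymax [106.2 115.1 123.3 134.6 143.7 151.3 160.8 171.2 179.3 185.7 195.  195.
 195.  195.1 195.1 195.1 195.1 195.1 194.6 194.6 194.6 194.6 194.6 194.6
 194.6] z 7.7
[[134 138 138 138 135 133 129 129 128 125 125 127 127 127 122 135 153 162
  167 168 171 172]
 [136 137 138 136 138 133 131 128 127 125 124 123 127 125 123 137 154 163
  167 169 170 171]
 [135 137 139 138 138 133 131 130 125 124 124 126 129 128 125 137 152 164
  168 167 171 172]
 [136 137 137 137 137 134 1
[... 2555 characters left out ...]
108 136 138 136 136 137 138 129 135 144 158 196]
 [ 63  62  60  63 106 138 136 136 135 137 138 128 115 128 141 141]
 [ 60  63  62  65 105 138 137 136 137 136 139 130  96 116 138 137]]
[[120 123 120 112 130 134 133 126 122 123]
 [120 122 120 113 131 134 130 127 122 121]
 [119 122 119 114 131 134 130 126 121 124]
 [117 123 118 118 132 134 132 127 120 124]
 [112 121 116 118 132 132 132 128 121 121]
 [110 121 115  92 124 129 127  91 106 120]
 [110 148 145 125 143 150 154 135 140 145]
 [116 188 184 177 178 187 191 182 181 179]
 [119 202 197 189 192 200 202 165 177 192]
 [118 149 197 190 193 201 200 102 158 192]
 [116 116 195 189 194 201 199  85 125 193]
 [119 115 127 189 194 200 197  86 132 191]]
```

```bash
python3 -m inch '[[0,0,0,0,0,0],[0,0,0,0,0,0],[0,0,0,0,0,0],[0,0,0,0,0,0]]' 0 38 >/dev/null; python3 st.py; python3 - <<'E'
from h import *; from tray import *
w=snap('wrist'); C=cloud(w); t=((C-TR).reshape(-1,3)@np.c_[EX,EY,[0,0,1]]).reshape(C.shape)*1e3
hs=cv2.cvtColor(w['img'],cv2.COLOR_RGB2HSV); m=(w['range_z']>.05)&(t[:,:,2]>57)&(t[:,:,2]<66)&(t[:,:,1]>90)&(abs(t[:,:,0])<40)
o=m&(hs[:,:,1]>180)&(hs[:,:,0]<14); print('lever x max',np.percentile(t[o][:,0],98).round(1),'yend',t[o][:,1].max().round(1))
c=(w['range_z']>.05)&(t[:,:,0]>-11)&(t[:,:,0]<-7)&(t[:,:,2]>56)&(t[:,:,2]<63)&(t[:,:,1]>100); print('cheek end',np.percentile(t[c][:,1],99.5).round(1), 'cheek xmin',)
sc=snap('scene'); save('scene12.png',cv2.resize(sc['img'],(800,600)))
E
python3 st.py
```

```text
clk 17.80 tray [  0.48 119.89  30.23] F tray [ 0.1  8.  -0.7] open 0.261 rv [-0.003  0.003  0.001]
lever x max 11.6 yend 151.1
cheek end 150.8 cheek xmin
clk 17.90 tray [  0.45 119.85  30.23] F tray [-0.9  7.4 -1.1] open 0.262 rv [-0.003  0.003  0.001]
```

View pics/scene12.png

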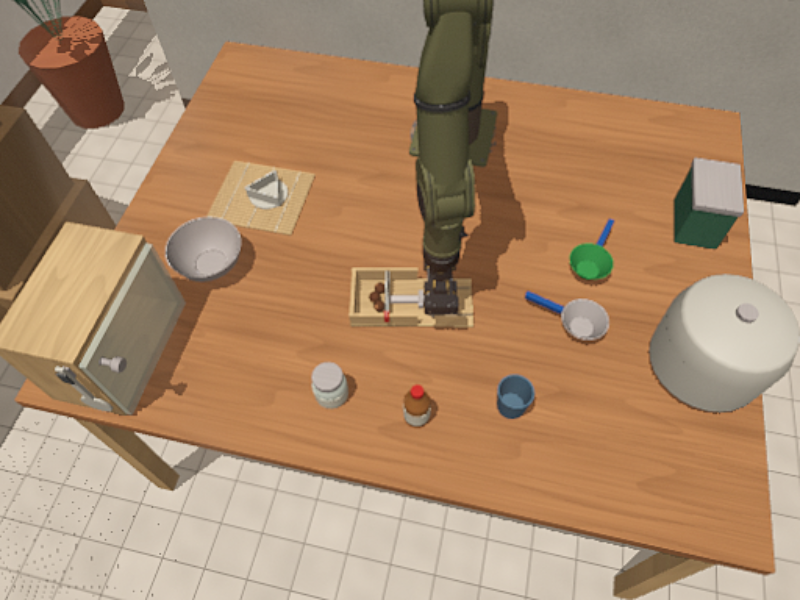

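The final scene view shows the chestnuts in the tray at (378,297), the wall at the red mark (387,316) and the empty scoop upright at (585,321). Everything else is where it was. I'm handing in while still holding.

```bash
python3 -c "
from plant import r
print(r.finish_job())"
```

```text
the job is handed in; nothing more can be done
None
```

I tipped the three chestnuts into the tray and stood the empty scoop back upright near where it started, released and clear of the tray. I then pushed the head in to the mark and squeezed the lever closed. I handed in at about 17.9 s, still holding both.

**Last checks**
- **Line at the mark:** Two wrist views put the line 49.3 mm from the mark at the start. Counting finger travel from first contact puts it within about 0.3 mm of the mark. The cheek's end, seen in the wrist view, also agrees to about 0.3 mm. The push force is steady at about 8 N.
- **Lever:** its outer face is at x ≈ 11.6–12.1 mm (closed is 12). The finger opening is 23 mm and changed by under 0.5 mm when I raised the grip from 30 to 38 N.
- **Chestnuts and other things:** the scene picture shows all three chestnuts in the tray and the other kitchen things where they were.

**Weaker check:** the wrist camera could not see the line and mark while holding. The scene camera, at about 3 mm per pixel, could only place the line to within 1–2 mm. Its readings scattered either side of the mark, so I relied on the other two measurements.

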